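# Make up two imaging kits from the objective and filter stock

### The job

Make up the two imaging kits from the stock on the grey mat: the blue tray gets the yellow-ringed and the light-blue-ringed objectives and the filter cube with the orange glass; the white tray gets the green-ringed objective and the cube with the green glass. Set every piece down gently and upright in the middle of its pad: the cube on the square pad in the middle bay, each objective on a round pad of its own in an end bay (either end). Leave the red-ringed objective, the violet cube and the oil bottle standing where they are.

Things in the scene. Friction and masses are not known exactly. Their poses are not given: they have to be found in the camera images.
- obj_yellow: microscope objective with a yellow ring, nose up in its storage base on the stock mat (2 mm thick). Black base 36 mm dia, 12 mm high; metal barrel 28 mm dia from 12 to 40 mm height (grip here); sloping yellow ring, 29 mm dia, to 47.5 mm; thinner steel nose to 55.5 mm. 140 g. Origin: centre of the underside, z up.
- obj_blue: microscope objective with a light blue ring, nose up in its storage base on the stock mat (2 mm thick). Black base 36 mm dia, 12 mm high; metal barrel 28 mm dia from 12 to 40 mm height (grip here); sloping light blue ring, 29 mm dia, to 47.5 mm; thinner steel nose to 59.5 mm. 140 g. Origin: centre of the underside, z up.
- obj_green: microscope objective with a green ring, nose up in its storage base on the stock mat (2 mm thick). Black base 36 mm dia, 12 mm high; metal barrel 28 mm dia from 12 to 40 mm height (grip here); sloping green ring, 29 mm dia, to 47.5 mm; thinner steel nose to 57.5 mm. 140 g. Origin: centre of the underside, z up.
- obj_red: microscope objective with a red ring, nose up in its storage base on the stock mat (2 mm thick). Black base 36 mm dia, 12 mm high; metal barrel 28 mm dia from 12 to 40 mm height (grip here); sloping red ring, 29 mm dia, to 47.5 mm; thinner steel nose to 50.5 mm. 140 g. Origin: centre of the underside, z up. Not wanted: stays where it is.
- cube_orange: filter cube on the stock mat: black block, 36 mm along its x, 32 mm along its y, 38 mm high, with a round orange glass (24 mm) in a metal ring on top. Grip it by its sides. 90 g. Origin: centre of the underside, z up.
- cube_green: filter cube on the stock mat: black block, 36 mm along its x, 32 mm along its y, 38 mm high, with a round green glass (24 mm) in a metal ring on top. Grip it by its sides. 90 g. Origin: centre of the underside, z up.
- cube_violet: filter cube on the stock mat: black block, 36 mm along its x, 32 mm along its y, 38 mm high, with a round violet glass (24 mm) in a metal ring on top. Grip it by its sides. 90 g. Origin: centre of the underside, z up. Not wanted: stays where it is.
- oil_bottle: small brown dropper bottle of immersion oil with a white label band and a black cap, 30 mm diameter, 66 mm high, about 45 g, standing on the stock mat. Origin: centre of its underside, z up. Not wanted: stays where it is.
- tray_blue: blue tray, loose, 0.6 kg, 232 (x) by 96 (y) mm, floor 4 mm thick, walls 4 mm thick, 16 high, dividers 14 high. Three bays, 72 by 88 mm inside, centres at x -76, 0, 76, y 0; flush near-black pad (50 mm) at each centre: round in end bays (objectives), square in the middle one (cube). Origin: centre of the underside, x along the row of bays, z up.
- tray_white: white tray, loose, 0.6 kg, 232 (x) by 96 (y) mm, floor 4 mm thick, walls 4 mm thick, 16 high, dividers 14 high. Three bays, 72 by 88 mm inside, centres at x -76, 0, 76, y 0; flush grey pad (50 mm) at each centre: round in end bays (objectives), square in the middle one (cube). Origin: centre of the underside, x along the row of bays, z up.

How it is judged:
By the outcome, as a careful person would: the job done as asked, in the order asked, and still so for the second after the job is handed in, with the robot touching nothing.
It also fails if it takes over 122 s, if anything falls off the work surface, if the arm or the gripper's body presses on something with over 40 N, if the wrist force passes 120 N, or if a joint passes its speed limit or range.

### The arm

A 6-joint arm with a two-finger parallel gripper is mounted at the origin on the work surface. World frame = base frame: x ahead of the robot, y to its left, z up, the work surface at z = 0. Lengths are in m, angles in rad, forces in N, time in s.
With the tool pointing down it reaches from about 0.3 to 0.875 m from the base axis. Payload 6.4 kg.
Tool frame: the origin (TCP) lies at the very end of the fingers, on their centre line; the grasp point (between the pads) lies ctrl.grip_point_offset behind it (ctrl.grip_point_offset is the distance from the TCP to the grasp point, in m); z points along the fingers, x is the direction in which the jaws open and shut, and the axes are right-handed (so a half turn about z gives the same grasp; the last joint's range is limited). The gripper opens to 85 mm and grips with 20 to 120 N. Pads are 22 mm wide; open, the fingers measure 114 mm over their backs; the gripper's body (76 mm by 85 mm) begins 54 mm behind the grasp point. The pads swing forward as they close: fully open they stand 13 mm farther back than shut.
Start: joints at [0.998, 0.181, 1.607, -0, 1.354, -0.206], TCP at [0.206, 0.537, 0.197] pointing down, gripper open.
Joint ranges: [-2.99, 2.99], [-0.89, 2.07], [0.3, 2.58], [-1.14, 4.28], [0, 2.63], [-3.12, 3.12]. Speed limits (rad/s): [2.57, 2.57, 3.01, 3.14, 3.14, 3.14].

### API

Orientations are given as a unit quaternion [w, x, y, z].
In Python, from bench import get_obs, viewer, workorder, ctrl gives the robot as it stands. The module is installed in compiled form; this text tells all that it offers.
- The arm moves only by the tool move_arm, never from a script. Its argument "increments" is a list of rows, each an object of numbers: "tx", "ty", "tz": the shift along the tool's x, y, z in m; "turn": the turn about the tool's z in degrees. A call has 1 to 20 rows; each row is the pose to reach, as a shift and turn from the pose commanded when the call began, along the tool's axes at that moment; what a row does not reach only later rows make up. A row lasts 1/12 s, in which the tool goes at most 41.7 mm and 7.16 degrees, less where a joint would pass 70% of its speed; a pose out of reach is approached as far as the arm can. A call with a gripper value outside its range is refused whole. "gripper" is the opening, from 0 (shut) to 1 (fully open), set as the call begins (left out, the last holds). The fingers move at their own pace and stop on an object; the grip force is fixed at half the most. Time passes only in rows, so rows that repeat a pose let the fingers close. It gives the time, the measured TCP pose, the force and the opening at its end, in the units of the state.
- get_obs(): the state, without advancing time (a new reading comes with each control period).
- viewer.camera(name): name is "scene" or "top" or "wrist"; returns (picture, depth): 400x640x3 uint8, red, green, blue; 400x640 float32, m along the optical axis (not along the pixel's ray), 0 where there is no reading.
- viewer.get_calibration(name): a dict with "intrinsics" (3x3 intrinsics, pixels), "origin" and "attitude" of the camera in the world. Camera axes: x right, y up, looking along -z (the intrinsics and any distortion apply to the point x, -y, -z); pixel columns grow to the right and rows downward; lengths in m; the calibration is good to about 2 mm. The wrist camera is an equidistant fisheye: a pixel r from the principal point sees the ray r / f radians off the axis. A picture is of the moment at which its call begins: read the wrist's pose just before it. get_calibration takes no time and is no camera call; for the wrist camera it gives the pose at the moment of the call.
- workorder.hand_in(): hands the job in, once; it reports no verdict.
The state is a dict: "time_s": time; "q": joint angles; "dq": joint speeds; "joint_efforts": joint torques, N m; "eef_pos": TCP position; "eef_rot": TCP orientation; "wrist_force": force on the tool from outside, world axes, zero at the start; "torque": the same for the moment, N m; "opening": opening from 0.0 (shut) to 1.0 (fully open).
Only numpy, scipy, OpenCV 4.12 (cv2) and the standard library are available. Lean on these libraries where they do the work, as an engineer would, in place of code of your own. Each camera call takes 0.05 s, during which the arm holds its last target.

## Working session

There is one attempt and no reset: what is moved stays moved. The work goes in short steps, Python scripts to look and compute and a tool call to move; the robot and the scene stay as the last step left them, time stands still between calls to the robot, and variables do not carry over. Pictures are saved under pics/ and viewed, and the job is handed in when it is done.

Besides the shell and the picture viewer there is one more tool, called after "Request:" as name([rows], argument=value, ...), one row to a line, values as JSON. move_arm: Moves the arm, as the interface text tells. Its arguments: {"type":"object","properties":{"increments":{"type":"array"},"gripper":{"type":"number"}},"required":["increments"]}

```bash
mkdir -p pics; ls
python3 - <<'E'
from bench import get_obs, viewer, workorder, ctrl
import cv2
print(get_obs()); print(ctrl.grip_point_offset)
for n in ["scene","top","wrist"]:
    c=viewer.get_calibration(n); print(n,c)
    p,d=viewer.camera(n); cv2.imwrite(f"pics/{n}0.png",p[:,:,::-1])
    import numpy as np; np.save(f"pics/{n}0d.npy",d)
E
```

```text
pics
{'time_s': 0.0, 'q': array([ 9.97718791e-01,  1.81535321e-01,  1.60802382e+00, -8.68077553e-06,
        1.35378266e+00, -2.06290245e-01]), 'dq': array([-2.96613715e-05, -6.86885445e-04,  2.35111878e-04, -8.23734937e-04,
       -2.10184507e-03,  8.40269570e-04]), 'joint_efforts': array([ 6.05646583e-04, -4.44853055e+01, -3.51358116e+01,  1.07265837e-04,
        8.68485309e-03,  9.66248138e-06]), 'eef_pos': array([0.20584674, 0.53623372, 0.19617978]), 'eef_rot': array([ 3.41029539e-04,  8.24201275e-01,  5.66296294e-01, -8.05353563e-04]), 'wrist_force': array([ 0.4946197 ,  0.61243521, -0.40527858]), 'torque': array([-0.04220352, -0.03599733,  0.04435319]), 'opening': 0.9999826376221386}
0.0187
scene {'intrinsics': array([[414.9336236 ,   0.        , 311.8475896 ],
       [  0.        , 414.9336236 , 206.60754563],
       [  0.        ,   0.        ,   1.        ]]), 'origin': array([ 1.08825221, -0.31741375,  0.63398441]), 'attitude': array([0.80245507, 0.34008109, 0.19080916, 0.45166644])}
top {'intrinsics': array([[418.47669756,   0.        , 320.91145938],
       [  0.        , 418.47669756, 197.34790401],
       [  0.        ,   0.        ,   1.        ]]), 'origin': array([0.48181592, 0.01077701, 0.98698042]), 'attitude': array([-0.70545154, -0.02495115,  0.04391733,  0.70695603])}
wrist {'intrinsics': array([[309.70691629,   0.        , 319.97593538],
       [  0.        , 309.70691629, 201.07660009],
       [  0.        ,   0.        ,   1.        ]]), 'origin': array([0.13454284, 0.56343916, 0.37408307]), 'attitude': array([ 0.81418359, -0.12780356, -0.08732473,  0.55959425])}
```

View pics/scene0.png

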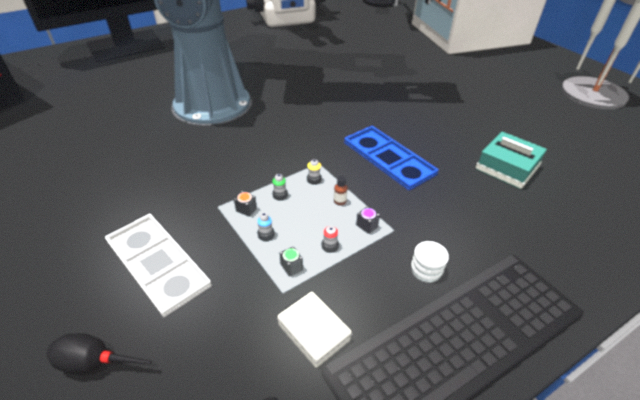

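View pics/top0.png

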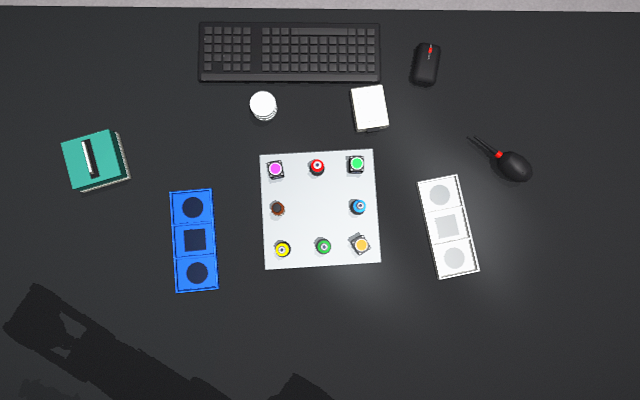

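View pics/wrist0.png

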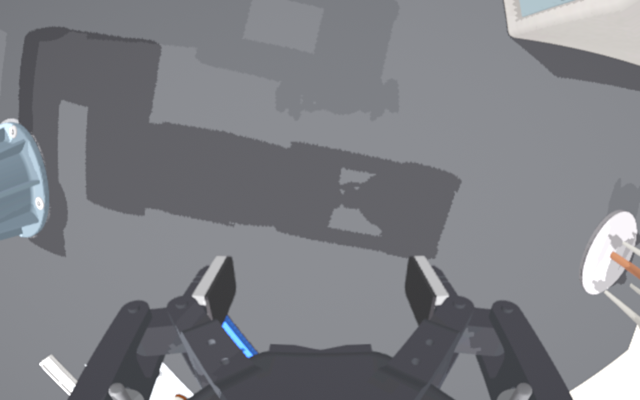

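The scene shows a grey mat with eight pieces. In the top view, yellow is at (282,249), green objective (323,246), orange cube (361,244), light-blue (358,206), green cube (357,164), and the blue and white trays are at left (194,240) and right (447,226). Next I'll measure them.

```bash
cat > h.py <<'E'
import numpy as np, cv2
from scipy.spatial.transform import Rotation as R
from bench import get_obs, viewer, workorder, ctrl
def cal(n):
    c=viewer.get_calibration(n); q=c['attitude']
    return c['intrinsics'],np.array(c['origin']),R.from_quat(np.r_[q[1:],q[0]]).as_matrix()
def ray(C,uv):  # pinhole
    K,o,Rm=C; uv=np.atleast_2d(uv).astype(float)
    d=np.c_[(uv[:,0]-K[0,2])/K[0,0],-(uv[:,1]-K[1,2])/K[1,1],-np.ones(len(uv))]
    return o,d@Rm.T
def rayf(C,uv):
    K,o,Rm=C; uv=np.atleast_2d(uv).astype(float)
    x=(uv[:,0]-K[0,2])/K[0,0]; y=(uv[:,1]-K[1,2])/K[1,1]; r=np.hypot(x,y)+1e-12
    d=np.c_[np.sin(r)*x/r,-np.sin(r)*y/r,-np.cos(r)]
    return o,d@Rm.T
def plane(o,d,z): return o+d*((z-o[2])/d[:,2])[:,None]
def proj(C,P):
    K,o,Rm=C; p=(np.atleast_2d(P)-o)@Rm
    return np.c_[K[0,0]*p[:,0]/-p[:,2]+K[0,2], K[1,1]*p[:,1]/p[:,2]+K[1,2]]
E
python3 - <<'E'
from h import *
C=cal('top'); d=np.load('pics/top0d.npy'); 
for uv in [(340,180),(300,230),(100,300),(550,300),(440,40),(282,249),(357,164)]:
    o,r=ray(C,uv); print(uv,(o+r*d[uv[1],uv[0]]).round(4), d[uv[1],uv[0]])
S=cal('scene');ds=np.load('pics/scene0d.npy')
for uv in [(320,210),(280,220),(500,230),(80,180)]:
    o,r=ray(S,uv); print(uv,(o+r*ds[uv[1],uv[0]]).round(4))
print(proj(S,[.206,.537,.197]),proj(C,[.206,.537,.197]))
for n in ('top','scene'):
    p=cv2.imread(f'pics/{n}0.png')
    x0,y0,x1,y1=(160,140,490,300) if n=='top' else (100,120,440,320)
    cv2.imwrite(f'pics/{n}0z.png',cv2.resize(p[y0:y1,x0:x1],None,fx=2.3,fy=2.3,interpolation=cv2.INTER_CUBIC))
E
```

```text
(340, 180) [[ 0.6191 -0.0612  0.0048]] 0.99248123
(300, 230) [[0.5012 0.0335 0.0013]] 0.9819726
(100, 300) [[0.3433 0.4892 0.0006]] 0.9549755
(550, 300) [[ 0.3357 -0.5529  0.0007]] 0.9821631
(440, 40) [[ 0.9682 -0.3114  0.0042]] 1.0337701
(282, 249) [[0.4585 0.0717 0.0577]] 0.9206776
(357, 164) [[ 0.6513 -0.098   0.0401]] 0.96145725
(320, 210) [[0.5515 0.03   0.0045]]
(280, 220) [[ 0.5326 -0.0578  0.0038]]
(500, 230) [[ 7.913e-01  3.210e-01 -3.000e-04]]
(80, 180) [[ 0.1716 -0.3962  0.0009]]
[[408.69428969  21.5210646 ]] [[ 14.1131927  394.96595079]]
```

View pics/top0z.png

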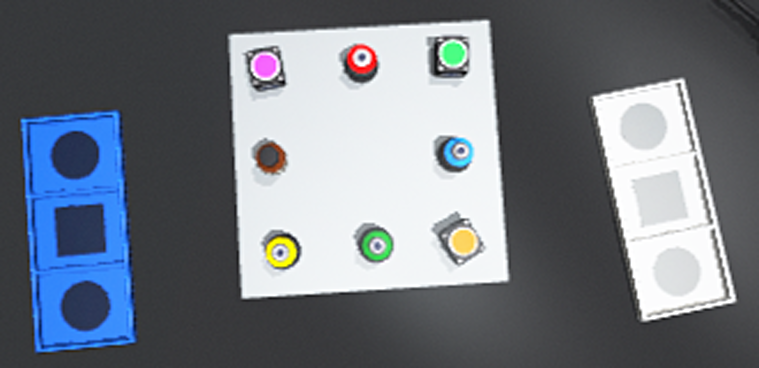

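View pics/scene0z.png

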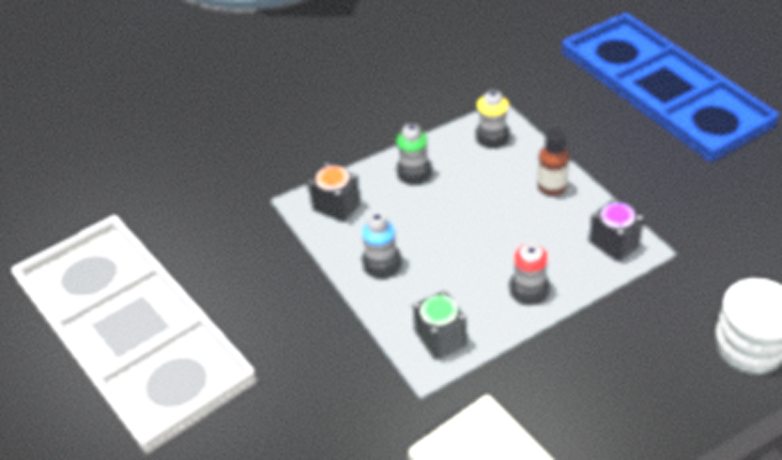

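```bash
cat > meas.py <<'E'
from h import *
RNG={'yellow':((24,120,120),(35,255,255)),'blue':((95,100,120),(107,255,255)),'green':((50,100,80),(75,255,255)),'red':((0,150,120),(5,255,255)),'orange':((8,90,120),(22,255,255)),'violet':((140,90,120),(160,255,255))}
def blobs(img,col,C,z,mat=True,mina=15,rayfn=ray):
    hsv=cv2.cvtColor(img,cv2.COLOR_BGR2HSV); m=cv2.inRange(hsv,np.array(RNG[col][0]),np.array(RNG[col][1]))
    m=cv2.morphologyEx(m,cv2.MORPH_CLOSE,np.ones((5,5),np.uint8))
    cs,_=cv2.findContours(m,cv2.RETR_EXTERNAL,cv2.CHAIN_APPROX_NONE); out=[]
    for c in cs:
        M=cv2.moments(c)
        if M['m00']<mina: continue
        uv=np.array([M['m10'],M['m01']])/M['m00']
        P=plane(*rayfn(C,uv),z)[0]
        if .38<P[0]<.75 and abs(P[1])<.2: out.append((M['m00'],uv,P))
    return out
E
python3 - <<'E'
from meas import *
for n in ('top','scene'):
    im=cv2.imread(f'pics/{n}0.png'); C=cal(n)
    for col in RNG:
        z=.040 if col in('orange','violet') else .0455
        for a,uv,P in blobs(im,col,C,z): 
            P40=plane(*ray(C,uv),.04)[0]
            print(n,col,a,uv.round(1),P.round(4),P40.round(4) if col=='green' else '')
# trays
im=cv2.imread('pics/top0.png');C=cal('top');hsv=cv2.cvtColor(im,cv2.COLOR_BGR2HSV)
def pads(mask,box,zs=.004):
    x0,y0,x1,y1=box; mm=np.zeros_like(mask); mm[y0:y1,x0:x1]=mask[y0:y1,x0:x1]
    cs,_=cv2.findContours(mm,cv2.RETR_EXTERNAL,cv2.CHAIN_APPROX_NONE)
    r=[]
    for c in cs:
        M=cv2.moments(c)
        if M['m00']<150: continue
        uv=np.array([M['m10'],M['m01']])/M['m00']; P=plane(*ray(C,uv),zs)[0]; r.append(P); print(' pad',M['m00'],uv.round(1),P.round(4), (np.sqrt(M['m00'])*2.36).round(1))
    return r
b=cv2.inRange(hsv,(100,120,100),(125,255,255))
cs,_=cv2.findContours(b,cv2.RETR_EXTERNAL,cv2.CHAIN_APPROX_NONE); c=max(cs,key=cv2.contourArea); hull=cv2.convexHull(c)
hm=np.zeros_like(b); cv2.drawContours(hm,[hull],-1,255,-1); hm=cv2.erode(hm,np.ones((9,9)))
pads((hm>0)&(b==0) and 0 if False else (cv2.bitwise_and(hm,cv2.bitwise_not(b))),(160,180,225,300))
box=cv2.boxPoints(cv2.minAreaRect(c)); print('blue rim',plane(*ray(C,box),.016).round(4))
g=hsv[:,:,2]
print(im[195,440],im[187,425],im[225,447],im[260,455],im[205,440])
E
```

```text
top yellow 120.0 [281.8 249.1] [0.4581 0.0728 0.0455] 
top blue 114.5 [359.  205.8] [ 0.5546 -0.1007  0.0455] 
top green 116.0 [323.5 246.2] [ 0.4641 -0.02    0.0455] [ 0.464  -0.0202  0.04  ]
top green 61.0 [356.6 162.8] [ 0.653  -0.0966  0.0455] [ 0.654  -0.0972  0.04  ]
top red 100.5 [316.8 165.4] [ 0.647  -0.0056  0.0455] 
top orange 52.5 [361.  244.6] [ 0.4673 -0.1049  0.04  ] 
top orange 28.0 [279.5 210.4] [0.5448 0.0789 0.04  ] 
top violet 58.5 [275.  168.2] [0.6414 0.0899 0.04  ] 
scene yellow 23.5 [313.4 166.5] [0.4598 0.0691 0.0455] 
scene blue 27.0 [267.1 222.3] [ 0.5618 -0.0995  0.0455] 
scene green 48.5 [290.5 253.8] [ 0.655  -0.0991  0.0455] [ 0.651  -0.0971  0.04  ]
scene green 50.0 [278.  182.1] [ 0.4659 -0.0247  0.0455] [ 0.4601 -0.022   0.04  ]
scene orange 44.5 [243.9 196. ] [ 0.4627 -0.1048  0.04  ] 
scene orange 28.0 [339.6 189.1] [0.5494 0.0805 0.04  ] 
scene violet 51.0 [368.3 212.3] [0.6382 0.0906 0.04  ] 
 pad 298.0 [196.6 272.6] [0.4041 0.271  0.004 ] 40.7
 pad 371.5 [194.5 239.3] [0.4803 0.2779 0.004 ] 45.5
 pad 286.5 [192.3 206.9] [0.5557 0.2848 0.004 ] 39.9
blue rim [[0.594  0.3375 0.016 ]
 [0.6005 0.2349 0.016 ]
 [0.3661 0.2154 0.016 ]
 [0.3605 0.3157 0.016 ]]
[217 215 212] [252 252 251] [223 221 218] [225 223 221] [246 244 244]
```

```bash
cat >> h.py <<'E'
def phi():
    q=get_obs()['eef_rot']; Rm=R.from_quat(np.r_[q[1:],q[0]]).as_matrix(); return np.degrees(np.arctan2(Rm[1,0],Rm[0,0]))
def inc(x,y,z,ph,quiet=False):
    s=get_obs(); q=s['eef_rot']; Rm=R.from_quat(np.r_[q[1:],q[0]]).as_matrix()
    d=Rm.T@(np.array([x,y,z])-s['eef_pos']); t=-(ph-phi()); 
    print('t=%.2f inc tx %.4f ty %.4f tz %.4f turn %.2f | phi %.2f q6 %.2f F %s'%(s['time_s'],*d,t,phi(),s['q'][5],s['wrist_force'].round(1)))
E
python3 - <<'E'
from h import *
C=cal('wrist'); print('cam axis world',-C[2][:,2],'up',C[2][:,1])
inc(.45,.03,.22,95)
q=get_obs()['eef_rot']; print(R.from_quat(np.r_[q[1:],q[0]]).as_matrix().round(4))
im=cv2.imread('pics/top0.png');Ct=cal('top');g=im.min(2)
m=cv2.inRange(g,195,234); box=(418,176,480,280); mm=np.zeros_like(m); mm[box[1]:box[3],box[0]:box[2]]=m[box[1]:box[3],box[0]:box[2]]
mm=cv2.morphologyEx(mm,cv2.MORPH_OPEN,np.ones((5,5),np.uint8))
cs,_=cv2.findContours(mm,cv2.RETR_EXTERNAL,cv2.CHAIN_APPROX_NONE)
for c in cs:
    M=cv2.moments(c)
    if M['m00']<50: continue
    uv=np.array([M['m10'],M['m01']])/M['m00']; print('pad',M['m00'],uv.round(1),plane(*ray(Ct,uv),.004)[0].round(4))
E
```

```text
cam axis world [ 0.28535128 -0.1101949  -0.95206708] up [-0.88886605  0.34110007 -0.30588869]
t=0.15 inc tx -0.3852 ty 0.4094 tz -0.0232 turn -26.02 | phi 68.98 q6 -0.21 F [-0.2 -0.3  0. ]
[[ 3.587e-01  9.335e-01 -7.000e-04]
 [ 9.335e-01 -3.587e-01 -1.200e-03]
 [-1.400e-03 -3.000e-04 -1.000e+00]]
pad 300.0 [454.  257.7] [ 0.4353 -0.3279  0.004 ]
pad 383.5 [446.7 225.9] [ 0.5098 -0.3131  0.004 ]
pad 300.0 [439.4 194.6] [ 0.5843 -0.2979  0.004 ]
```

Run:
```python
from h import *
inc(.60,.0,.2,95)
```

```text
t=0.15 inc tx -0.3593 ty 0.5602 tz -0.0033 turn -26.02 | phi 68.98 q6 -0.21 F [-0.2 -0.3  0. ]
```

Request:
move_arm([
  {"tx": -0.02,"ty": 0.031,"tz": -0.003,"turn": -2},
  {"tx": -0.04,"ty": 0.062,"tz": -0.003,"turn": -5},
  {"tx": -0.06,"ty": 0.093,"tz": -0.003,"turn": -8},
  {"tx": -0.08,"ty": 0.125,"tz": -0.003,"turn": -12},
  {"tx": -0.1,"ty": 0.156,"tz": -0.003,"turn": -15},
  {"tx": -0.12,"ty": 0.187,"tz": -0.003,"turn": -18},
  {"tx": -0.14,"ty": 0.218,"tz": -0.003,"turn": -21},
  {"tx": -0.16,"ty": 0.249,"tz": -0.003,"turn": -24},
  {"tx": -0.18,"ty": 0.28,"tz": -0.003,"turn": -26},
  {"tx": -0.2,"ty": 0.311,"tz": -0.003,"turn": -26},
  {"tx": -0.22,"ty": 0.343,"tz": -0.003,"turn": -26},
  {"tx": -0.24,"ty": 0.374,"tz": -0.003,"turn": -26},
  {"tx": -0.26,"ty": 0.405,"tz": -0.003,"turn": -26},
  {"tx": -0.28,"ty": 0.436,"tz": -0.003,"turn": -26},
  {"tx": -0.3,"ty": 0.467,"tz": -0.003,"turn": -26},
  {"tx": -0.32,"ty": 0.498,"tz": -0.003,"turn": -26},
  {"tx": -0.34,"ty": 0.53,"tz": -0.003,"turn": -26},
  {"tx": -0.36,"ty": 0.56,"tz": -0.003,"turn": -26},
  {"tx": -0.36,"ty": 0.56,"tz": -0.003,"turn": -26},
  {"tx": -0.36,"ty": 0.56,"tz": -0.003,"turn": -26},
])

```text
time_s: 1.82
eef_pos: [0.6001, -0.0018, 0.1992]
eef_rot: [-0.001, 0.677, 0.736, -0.0]
wrist_force: [0.3, 0.5, 1.2]
opening: 1.004
```

Run:
```python
from h import *
import pickle
C=cal('wrist'); p,d=viewer.camera('wrist'); cv2.imwrite('pics/w1.png',p[:,:,::-1]); pickle.dump((C,d),open('pics/w1.pkl','wb'))
```

```text
(no output)
```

View pics/w1.png

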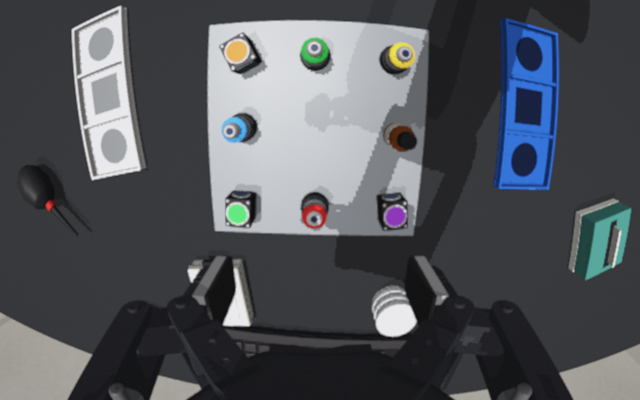

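The wrist view shows the whole mat and both trays: orange cube (238,50), green objective (315,50), yellow (402,55), light-blue (235,129), green cube (238,208), white pads (101,44)/(106,93)/(113,146), blue pads (529,54)/(528,107)/(524,158). Now I'll cross-check against the top view.

Run:
```python
from meas import *
import pickle
C,d=pickle.load(open('pics/w1.pkl','rb')); im=cv2.imread('pics/w1.png')
for col in RNG:
    z=.040 if col in('orange','violet') else .0455
    for a,uv,P in blobs(im,col,C,z,rayfn=rayf):
        print(col,a,uv.round(1),P.round(4),plane(*rayf(C,uv),.04)[0].round(4) if col=='green' else '')
# full cloud
vv,uu=np.mgrid[0:400,0:640]; uv=np.c_[uu.ravel(),vv.ravel()]
o,r=rayf(C,uv); fw=r@(-C[2][:,2]); P=o+r*(d.ravel()/fw)[:,None]; P[d.ravel()==0]=np.nan
Z=P.reshape(400,640,3); np.save('pics/w1P.npy',Z)
print('mat z',Z[100,300].round(4),Z[180,280].round(4),'table',Z[200,150].round(4))
for nm,cx,cy in (('orange',.467,-.105),('green',.653,-.097)):
    s=(abs(P[:,0]-cx)<.035)&(abs(P[:,1]-cy)<.035)&(P[:,2]>.034)&(P[:,2]<.048)
    q=P[s][:,:2].astype(np.float32); rc=cv2.minAreaRect(q*1000); print(nm,s.sum(),np.round(rc[0],1),np.round(rc[1],1),round(rc[2],1), P[s][:,2].mean().round(4))
hsv=cv2.cvtColor(im,cv2.COLOR_BGR2HSV)
def rep(m,tag):
    cs,_=cv2.findContours(m,cv2.RETR_EXTERNAL,cv2.CHAIN_APPROX_NONE)
    L=[]
    for c in cs:
        W=plane(*rayf(C,c[:,0,:]),.004)[:,:2].astype(np.float32)
        a=cv2.contourArea(W*1000)
        if a<900 or a>3500: continue
        M=cv2.moments(W*1000); ce=np.array([M['m10'],M['m01']])/M['m00']; L.append(ce); print(tag,a.__round__(0),ce.round(1), np.round(cv2.minAreaRect(W*1000)[1:],0) if 0 else cv2.minAreaRect(W*1000)[2].__round__(1))
    return L
b=cv2.inRange(hsv,(100,120,60),(125,255,255)); b[:,:480]=0;b[:,575:]=0;b[:15]=0;b[195:]=0
cs,_=cv2.findContours(b,cv2.RETR_EXTERNAL,cv2.CHAIN_APPROX_NONE); h=np.zeros_like(b); cv2.drawContours(h,[cv2.convexHull(max(cs,key=cv2.contourArea))],-1,255,-1)
h=cv2.erode(h,np.ones((9,9),np.uint8)); m=cv2.morphologyEx(cv2.bitwise_and(h,cv2.bitwise_not(b)),cv2.MORPH_OPEN,np.ones((5,5),np.uint8)); rep(m,'bluepad')
g=im.min(2); print(g[44,101],g[93,106],g[146,113],g[20,100],g[70,103],g[150,95],g[150,130])
m=cv2.inRange(g,120,178); m[:,:70]=0;m[:,150:]=0;m[185:]=0; m=cv2.morphologyEx(m,cv2.MORPH_OPEN,np.ones((7,7),np.uint8)); rep(m,'whitepad')
```

```text
yellow 476.5 [401.4  54.9] [0.459  0.0726 0.0455] 
blue 245.0 [237.4 128.4] [ 0.5544 -0.0969  0.0455] 
green 222.5 [236.7 213.5] [ 0.653  -0.096   0.0455] [ 0.6551 -0.0974  0.04  ]
green 517.5 [314.4  50.7] [ 0.4657 -0.02    0.0455] [ 0.4648 -0.0202  0.04  ]
red 163.0 [314.4 212. ] [ 0.6433 -0.0056  0.0455] 
orange 284.5 [236.4  50.8] [ 0.4681 -0.1052  0.04  ] 
violet 199.5 [395.1 216.2] [0.6428 0.0902 0.04  ] 
mat z [ 0.5196 -0.0334  0.0037] [ 0.62   -0.0513  0.0028] table [ 6.628e-01 -2.399e-01  2.000e-04]
orange 903 [ 468.8 -104.7] [37.7 33.2] 30.4 0.04
green 782 [655.5 -96.9] [31.9 38. ] 88.9 0.04
158 160 160 142 187 234 234
whitepad 1653.0 [ 585.3 -298.1] 87.5
whitepad 2116.0 [ 510.8 -313.4] 11.3
whitepad 1669.0 [ 436.3 -328.1] 81.3
```

Run:
```python
from meas import *
import pickle
C,d=pickle.load(open('pics/w1.pkl','rb')); im=cv2.imread('pics/w1.png'); Z=np.load('pics/w1P.npy'); P=Z.reshape(-1,3)
for nm,x,y,h in (('yellow',.459,.0727,.0575),('blue',.5545,-.0985,.0615),('green',.465,-.02,.0595),('red',.645,-.0056,.0525)):
    s=(abs(P[:,0]-x)<.02)&(abs(P[:,1]-y)<.02)&(abs(P[:,2]-h)<.0025)
    q=P[s][:,:2]; (c,rad)=cv2.minEnclosingCircle((q*1000).astype(np.float32)); print(nm,'nose top',s.sum(),np.median(q,0).round(4),q.mean(0).round(4),np.round(c,1),round(rad,1))
hsv=cv2.cvtColor(im,cv2.COLOR_BGR2HSV); print(hsv[54,529],hsv[107,528],hsv[158,524],hsv[80,540],hsv[60,505],hsv[180,540])
b=cv2.inRange(hsv,(100,100,110),(125,255,255)); m=cv2.bitwise_not(b); m[:,:504]=0;m[:,552:]=0;m[:30]=0;m[180:]=0
m=cv2.morphologyEx(m,cv2.MORPH_OPEN,np.ones((7,7),np.uint8))
cs,_=cv2.findContours(m,cv2.RETR_EXTERNAL,cv2.CHAIN_APPROX_NONE)
for c in cs:
    W=plane(*rayf(C,c[:,0,:]),.004)[:,:2].astype(np.float32)*1000; M=cv2.moments(W); 
    if M['m00']!=0: print(cv2.contourArea(W).__round__(),np.round([M['m10']/M['m00'],M['m01']/M['m00']],1),round(cv2.minAreaRect(W)[2],1))
inc(.459,.0727,.12,95)
```

```text
yellow nose top 176 [0.4591 0.0727] [0.459  0.0727] [458.6  73.4] 8.7
blue nose top 166 [ 0.5559 -0.1003] [ 0.5558 -0.1007] [ 555.7 -100.9] 8.4
green nose top 182 [ 0.4656 -0.0206] [ 0.4655 -0.0203] [465.3 -20.2] 8.5
red nose top 229 [ 0.6474 -0.0061] [ 0.6478 -0.006 ] [648.2  -5.4] 11.1
[113 147  64] [114 153  65] [112 158  63] [109 192 212] [111 200  79] [108 191 216]
1612 [556.5 285.5] 9.1
2046 [480.7 278.6] 9.0
1669 [404.6 271.3] 15.0
t=1.87 inc tx 0.0848 ty -0.1335 tz 0.0796 turn -0.10 | phi 94.90 q6 -1.86 F [ 0.9 -0.1 -0.6]
```

Request:
move_arm([
  {"tx": 0.017,"ty": -0.027,"tz": 0.016},
  {"tx": 0.034,"ty": -0.054,"tz": 0.032},
  {"tx": 0.051,"ty": -0.081,"tz": 0.048},
  {"tx": 0.068,"ty": -0.108,"tz": 0.064},
  {"tx": 0.0848,"ty": -0.1335,"tz": 0.08},
  {"tx": 0.0848,"ty": -0.1335,"tz": 0.1},
  {"tx": 0.0848,"ty": -0.1335,"tz": 0.11},
  {"tx": 0.0848,"ty": -0.1335,"tz": 0.11},
  {"tx": 0.0848,"ty": -0.1335,"tz": 0.11},
])

```text
validation failed for argument at $.in...
```

Run:
```python
from h import *
inc(.459,.0727,.016,95.2)
print(get_obs()['eef_pos'])
C=cal('wrist'); p,d=viewer.camera('wrist'); cv2.imwrite('pics/w2.png',p[:,:,::-1])
```

```text
t=1.87 inc tx 0.0847 ty -0.1334 tz 0.1836 turn -0.30 | phi 94.90 q6 -1.86 F [ 0.9 -0.1 -0.6]
[ 5.99411189e-01 -4.15553505e-04  1.99278945e-01]
```

View pics/w2.png

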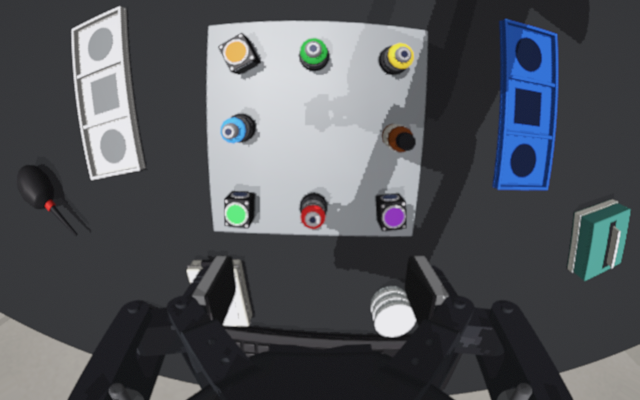

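The move call was refused, and the picture shows the arm hasn't moved. Each row probably needs all four numbers, so I'll include turn.

Request:
move_arm([
  {"tx": 0.017,"ty": -0.027,"tz": 0.016,"turn": 0},
  {"tx": 0.034,"ty": -0.054,"tz": 0.032,"turn": 0},
  {"tx": 0.051,"ty": -0.081,"tz": 0.048,"turn": 0},
  {"tx": 0.068,"ty": -0.108,"tz": 0.064,"turn": 0},
  {"tx": 0.085,"ty": -0.133,"tz": 0.08,"turn": 0},
  {"tx": 0.085,"ty": -0.133,"tz": 0.1,"turn": 0},
  {"tx": 0.085,"ty": -0.133,"tz": 0.11,"turn": 0},
  {"tx": 0.085,"ty": -0.133,"tz": 0.11,"turn": 0},
  {"tx": 0.085,"ty": -0.133,"tz": 0.11,"turn": 0},
])

```text
time_s: 2.67
eef_pos: [0.4603, 0.0734, 0.0905]
eef_rot: [0.0, 0.675, 0.737, 0.0]
wrist_force: [0.7, -0.2, 0.7]
opening: 0.999
```

Run:
```python
from h import *
C=cal('wrist'); p,d=viewer.camera('wrist'); cv2.imwrite('pics/w3.png',p[:,:,::-1])
inc(.459,.0727,.016,95.2)
print(get_obs()['eef_pos'])
```

```text
t=2.72 inc tx -0.0002 ty -0.0023 tz 0.0751 turn -0.20 | phi 95.00 q6 -1.76 F [ 0.4 -0.4 -0.1]
[0.46112366 0.07308246 0.09108439]
```

View pics/w3.png

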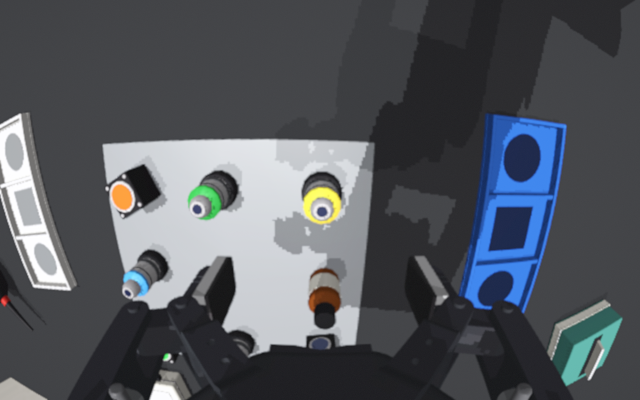

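Run:
```python
from meas import *
C=cal('wrist'); im=cv2.imread('pics/w3.png')
print(C[1]-get_obs()['eef_pos'],-C[2][:,2])
print(plane(*rayf(C,[321.5,210]),.0575))
for c in('yellow','green','blue'):
  for a,uv,P in blobs(im,c,C,.0455,rayfn=rayf): print(c,a,uv.round(1),P.round(4))
```

```text
[-0.0767007  -0.00809477  0.17766331] [ 0.30671428  0.02735725 -0.95140839]
[[0.45919201 0.07275445 0.0575    ]]
yellow 1027.0 [321.7 204.5] [0.459  0.0729 0.0455]
green 420.5 [208.2 198.7] [ 0.4621 -0.0168  0.0455]
blue 276.0 [137.3 280.6] [ 0.5533 -0.0992  0.0455]
```

Yellow confirmed at (0.4590, 0.0728), seen at (321,204). Descending.

Request:
move_arm([
  {"tx": 0,"ty": -0.002,"tz": 0.02,"turn": 0},
  {"tx": 0,"ty": -0.002,"tz": 0.04,"turn": 0},
  {"tx": 0,"ty": -0.002,"tz": 0.055,"turn": 0},
  {"tx": 0,"ty": -0.002,"tz": 0.065,"turn": 0},
  {"tx": 0,"ty": -0.002,"tz": 0.071,"turn": 0},
  {"tx": 0,"ty": -0.002,"tz": 0.075,"turn": 0},
  {"tx": 0,"ty": -0.002,"tz": 0.075,"turn": 0},
  {"tx": 0,"ty": -0.002,"tz": 0.075,"turn": 0},
])

```text
time_s: 3.38
eef_pos: [0.4587, 0.0727, 0.0157]
eef_rot: [0.0, 0.676, 0.737, 0.0]
wrist_force: [-0.2, -0.6, 0.3]
opening: 1.002
```

Run:
```python
from h import *
inc(.459,.0727,.016,95.2)
print(get_obs()['eef_pos'])
```

```text
t=3.38 inc tx -0.0001 ty 0.0003 tz -0.0003 turn -0.22 | phi 94.98 q6 -1.76 F [-0.2 -0.6  0.3]
[0.45869969 0.07274943 0.01568915]
```

Close the fingers, to 0.2 (17 mm, less than the barrel).

Request:
move_arm([
  {"tx": 0,"ty": 0,"tz": 0,"turn": 0},
  {"tx": 0,"ty": 0,"tz": 0,"turn": 0},
  {"tx": 0,"ty": 0,"tz": 0,"turn": 0},
  {"tx": 0,"ty": 0,"tz": 0,"turn": 0},
  {"tx": 0,"ty": 0,"tz": 0,"turn": 0},
  {"tx": 0,"ty": 0,"tz": 0,"turn": 0},
  {"tx": 0,"ty": 0,"tz": 0,"turn": 0},
  {"tx": 0,"ty": 0,"tz": 0,"turn": 0},
  {"tx": 0,"ty": 0,"tz": 0,"turn": 0},
  {"tx": 0,"ty": 0,"tz": 0,"turn": 0},
], gripper=0.1)

```text
time_s: 4.22
eef_pos: [0.4584, 0.0735, 0.0158]
eef_rot: [-0.0, 0.676, 0.737, 0.001]
wrist_force: [-1.6, 3.4, 5.4]
opening: 0.156
```

Run:
```python
from h import *
print(get_obs()['opening'],get_obs()['wrist_force'])
for n in('wrist','scene'):
    p,d=viewer.camera(n); p=p[:,:,::-1]
    if n=='scene': p=cv2.resize(p[100:220,220:400],None,fx=4,fy=4,interpolation=cv2.INTER_CUBIC)
    cv2.imwrite(f'pics/4{n}.png',p)
```

```text
0.1560199601096986 [-1.62138976  3.43468708  5.39266589]
```

View pics/4wrist.png

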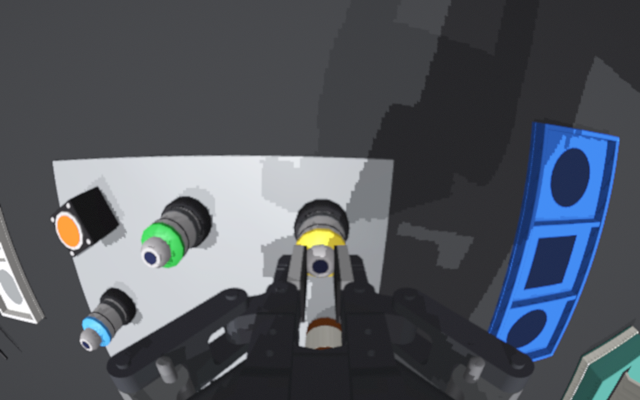

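View pics/4scene.png

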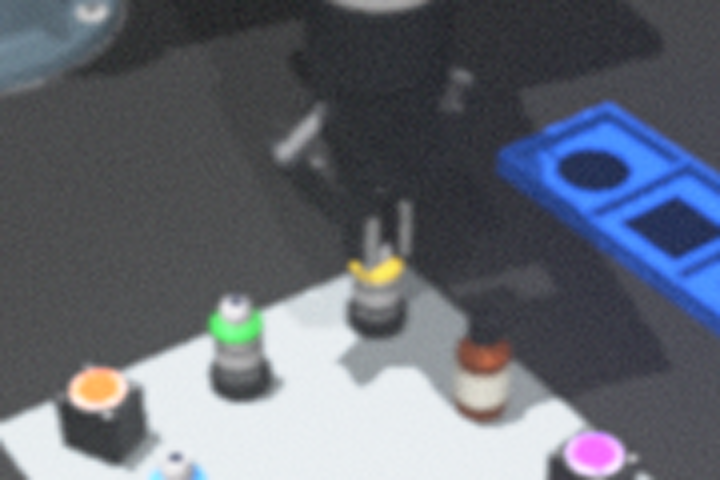

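Run:
```python
from h import *
C=cal('wrist'); p,d=viewer.camera('wrist'); im=p[:,:,::-1]
cv2.imwrite('pics/5.png',cv2.resize(im[190:370,240:400],None,fx=4,fy=3.3,interpolation=cv2.INTER_CUBIC)[:600])
vv,uu=np.mgrid[0:400,0:640]; uv=np.c_[uu.ravel(),vv.ravel()]
o,r=rayf(C,uv); fw=r@(-C[2][:,2]); P=(o+r*(d.ravel()/fw)[:,None]).reshape(400,640,3)
for row in range(230,330,8):
    print(row,[(u,*(P[row,u]*1000).round(0).astype(int)) for u in (292,298,302,306,310,320,330,334,338,344,348)])
print(get_obs()['eef_pos'])
```

```text
230 [(292, np.int64(466), np.int64(54), np.int64(2)), (298, np.int64(459), np.int64(58), np.int64(15)), (302, np.int64(451), np.int64(61), np.int64(34)), (306, np.int64(449), np.int64(64), np.int64(39)), (310, np.int64(448), np.int64(66), np.int64(41)), (320, np.int64(445), np.int64(71), np.int64(46)), (330, np.int64(445), np.int64(76), np.int64(44)), (334, np.int64(447), np.int64(79), np.int64(40)), (338, np.int64(448), np.int64(81), np.int64(37)), (344, np.int64(455), np.int64(87), np.int64(21)), (348, np.int64(457), np.int64(90), np.int64(14))]
238 [(292, np.int64(471), np.int64(54), np.int64(4)), (298, np.int64(454), np.int64(60), np.int64(38)), (302, np.int64(450), np.int64(62), np.int64(46)), (306, np.int64(450), np.int64(64), np.int64(47)), (310, np.int64(449), np.int64(66), np.int64(49)), (320, np.int64(448), np.int64(71), np.int64(49)), (330, np.int64(448), np.int64(76), np.int64(48)), (334, np.int64(448), np.int64(79), np.int64(48)), (338, np.int64(448), np.int64(81), np.int64(48)), (344, np.int64(452), np.int64(85), np.int64(37)), (348, np.int64(468), np.int64(92), np.int6
[... 5426 characters left out ...]
t64(88)), (344, np.int64(459), np.int64(82), np.int64(98)), (348, np.int64(443), np.int64(79), np.int64(119))]
326 [(292, np.int64(382), np.int64(65), np.int64(194)), (298, np.int64(466), np.int64(64), np.int64(98)), (302, np.int64(548), np.int64(66), np.int64(3)), (306, np.int64(547), np.int64(69), np.int64(4)), (310, np.int64(542), np.int64(72), np.int64(10)), (320, np.int64(537), np.int64(79), np.int64(15)), (330, np.int64(536), np.int64(86), np.int64(15)), (334, np.int64(537), np.int64(90), np.int64(14)), (338, np.int64(540), np.int64(93), np.int64(10)), (344, np.int64(463), np.int64(82), np.int64(99)), (348, np.int64(443), np.int64(79), np.int64(123))]
[0.45847026 0.07344904 0.01581395]
```

View pics/5.png

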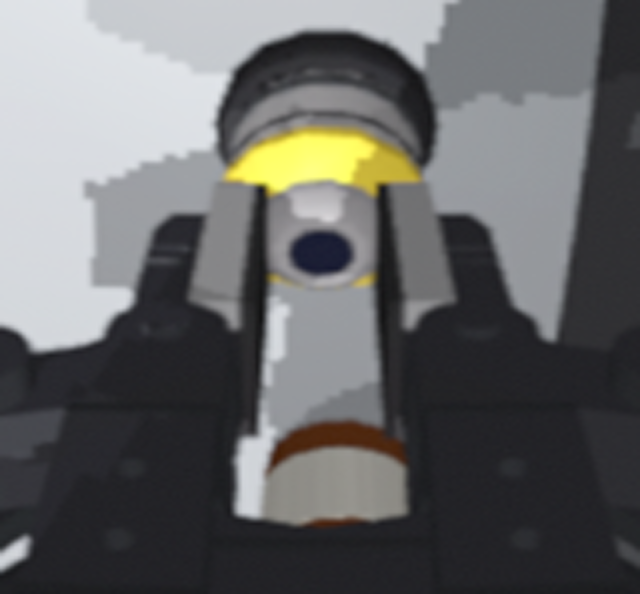

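Run:
```python
from h import *
Z=np.load('pics/w1P.npy')
# w1: TCP at (.5994,-.0004,.1993)
for u in (200,208,216,224,230,412,420,428,436,440):
    col=Z[250:312,u]; print(u,[(250+i,*(col[i]*1000).round(0).astype(int).tolist()) for i in range(0,62,4) if .05<col[i][2]<.32])
```

```text
200 [(270, 600, -59, 259), (274, 600, -58, 263), (278, 599, -56, 266), (282, 595, -53, 276), (286, 595, -52, 278), (290, 595, -51, 281), (294, 595, -50, 283), (298, 596, -49, 285), (302, 598, -50, 285), (306, 594, -47, 293), (310, 594, -46, 294)]
208 [(266, 600, -56, 255), (270, 595, -52, 266), (274, 595, -52, 268), (278, 595, -50, 272), (282, 595, -50, 275), (286, 595, -49, 277), (290, 595, -47, 281), (294, 595, -47, 282), (298, 596, -47, 284), (302, 597, -46, 285), (306, 599, -46, 286), (310, 601, -47, 285)]
216 [(258, 595, -52, 254), (262, 595, -51, 258), (266, 595, -50, 262), (270, 594, -49, 265), (274, 594, -48, 269), (278, 595, -47, 271), (282, 595, -46, 273), (286, 596, -46, 275), (290, 598, -46, 275), (294, 600, -46, 276), (298, 601, -46, 277), (302, 603, -46, 277), (306, 604, -46, 278), (310, 606, -46, 279)]
224 [(258, 595, -48, 254), (262, 595, -48, 257), (266, 595, -47, 260), (270, 597, -47, 260), (274, 598, -46, 263), (278, 599, -46, 264), (282, 601, -46, 264), (286, 603, -46, 265), (290, 605, -46, 266), (294, 606, -45, 267), (298, 607, -45, 268), (302, 609, -45, 268), (3
[... 959 characters left out ...]
70, 587, 43, 265), (274, 587, 42, 268), (278, 587, 41, 272), (282, 587, 40, 275), (286, 588, 39, 277), (290, 588, 39, 279), (294, 590, 39, 280), (298, 591, 39, 281), (302, 592, 39, 282), (306, 594, 40, 282), (310, 595, 39, 283)]
436 [(270, 590, 50, 260), (274, 591, 49, 262), (278, 587, 44, 272), (282, 587, 44, 274), (286, 587, 42, 279), (290, 588, 42, 280), (294, 588, 41, 283), (298, 588, 40, 286), (302, 590, 41, 285), (306, 592, 41, 286), (310, 592, 40, 288)]
440 [(270, 590, 52, 259), (274, 590, 51, 263), (278, 591, 50, 265), (282, 587, 45, 275), (286, 587, 44, 278), (290, 587, 43, 282), (294, 587, 42, 284), (298, 588, 41, 286), (302, 591, 43, 285), (306, 586, 39, 293), (310, 587, 38, 295)]
```

The image shows the pad tips closed on the thin nose, at z≈0.050 with the reported TCP at 0.016. So the real fingertips sit about 34 mm behind the reported TCP, which contradicts the text. I'll trust the picture: open, check the piece, go lower part-closed, and measure the tip height again.

Request:
move_arm([
  {"tx": 0,"ty": 0,"tz": 0,"turn": 0},
  {"tx": 0,"ty": 0,"tz": 0,"turn": 0},
  {"tx": 0,"ty": 0,"tz": 0,"turn": 0},
  {"tx": 0,"ty": 0,"tz": 0,"turn": 0},
  {"tx": 0,"ty": 0,"tz": 0,"turn": 0},
  {"tx": 0,"ty": 0,"tz": 0,"turn": 0},
  {"tx": 0,"ty": 0,"tz": 0.008,"turn": 0},
  {"tx": 0,"ty": 0,"tz": 0.016,"turn": 0},
  {"tx": 0,"ty": 0,"tz": 0.02,"turn": 0},
  {"tx": 0,"ty": 0,"tz": 0.02,"turn": 0},
  {"tx": 0,"ty": 0,"tz": 0.02,"turn": 0},
], gripper=0.55)

```text
time_s: 5.28
eef_pos: [0.4573, 0.0729, -0.0056]
eef_rot: [-0.001, 0.676, 0.737, -0.001]
wrist_force: [-0.2, 0.1, 0.2]
opening: 0.549
```

```bash
cat > look.py <<'E'
from h import *
def cloud():
    C=cal('wrist'); p,d=viewer.camera('wrist'); im=p[:,:,::-1].copy()
    vv,uu=np.mgrid[0:400,0:640]; uv=np.c_[uu.ravel(),vv.ravel()]
    o,r=rayf(C,uv); fw=r@(-C[2][:,2]); P=(o+r*(d.ravel()/fw)[:,None]).reshape(400,640,3); P[d==0]=np.nan
    return im,P,C
E
python3 - <<'E'
from look import *
im,P,C=cloud(); np.save('pics/6P.npy',P)
cv2.imwrite('pics/6.png',im)
s=get_obs(); print(s['eef_pos'],s['opening'],s['wrist_force'])
E
```

```text
[ 0.45770793  0.07285588 -0.00522776] 0.555003062554094 [ 0.04009744 -0.03637956  0.72432346]
```

View pics/6.png

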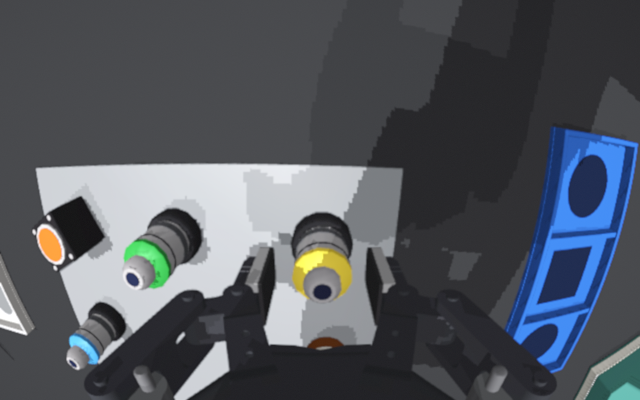

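Yellow is still upright and central at (321,270), with the pads beside it at (264,250) and (375,250). The reported TCP z is −5 mm with no contact, which confirms the offset.

Run:
```python
from h import *
P=np.load('pics/6P.npy')
for u in (258,262,266,270,370,374,378,382,386):
    print(u,[(r,*(P[r,u]*1000).round(0).astype(int).tolist()) for r in range(240,262,2)])
q=P.reshape(-1,3); s=(abs(q[:,0]-.459)<.02)&(abs(q[:,1]-.0727)<.02)&(abs(q[:,2]-.0575)<.0025)
print(np.median(q[s],0))
inc(.459,.0727,-.018,95.2)
```

```text
258 [(240, 463, 34, 4), (242, 464, 34, 4), (244, 466, 34, 3), (246, 467, 34, 3), (248, 469, 34, 3), (250, 470, 34, 2), (252, 451, 41, 41), (254, 451, 41, 43), (256, 450, 42, 47), (258, 451, 42, 47), (260, 451, 43, 49)]
262 [(240, 463, 37, 3), (242, 463, 37, 5), (244, 466, 37, 3), (246, 468, 37, 2), (248, 451, 42, 37), (250, 451, 43, 39), (252, 451, 43, 41), (254, 451, 43, 43), (256, 450, 44, 46), (258, 451, 44, 47), (260, 450, 45, 50)]
266 [(240, 463, 39, 2), (242, 464, 39, 3), (244, 466, 39, 2), (246, 467, 39, 3), (248, 450, 45, 38), (250, 451, 45, 39), (252, 451, 45, 42), (254, 450, 45, 44), (256, 450, 46, 47), (258, 450, 46, 48), (260, 450, 47, 51)]
270 [(240, 463, 42, 3), (242, 463, 42, 5), (244, 465, 42, 4), (246, 466, 42, 4), (248, 450, 46, 37), (250, 450, 47, 39), (252, 450, 47, 42), (254, 450, 47, 44), (256, 451, 47, 44), (258, 452, 47, 44), (260, 453, 47, 44)]
370 [(240, 458, 102, 2), (242, 459, 102, 3), (244, 460, 103, 2), (246, 461, 103, 3), (248, 446, 95, 38), (250, 446, 95, 39), (252, 446, 94, 42), (254, 447, 94, 43), (256, 448, 95, 42), (258, 448, 95, 44), (260, 449, 95
[... 340 characters left out ...]
0, 446, 99, 40), (252, 446, 99, 40), (254, 446, 98, 44), (256, 446, 98, 46), (258, 446, 98, 47), (260, 446, 97, 50)]
382 [(240, 457, 110, 3), (242, 458, 110, 3), (244, 459, 110, 3), (246, 461, 110, 3), (248, 462, 111, 2), (250, 463, 111, 3), (252, 446, 101, 41), (254, 446, 100, 44), (256, 446, 100, 46), (258, 446, 99, 48), (260, 445, 99, 51)]
386 [(240, 456, 112, 4), (242, 458, 112, 3), (244, 460, 113, 2), (246, 461, 113, 2), (248, 462, 113, 3), (250, 463, 113, 3), (252, 464, 113, 4), (254, 465, 113, 4), (256, 449, 103, 39), (258, 450, 103, 40), (260, 446, 101, 49)]
[0.45684551 0.07235239 0.05796976]
t=5.33 inc tx -0.0003 ty 0.0013 tz 0.0128 turn -0.22 | phi 94.98 q6 -1.76 F [ 0.  -0.   0.7]
```

Request:
move_arm([
  {"tx": 0,"ty": 0,"tz": 0.006,"turn": 0},
  {"tx": 0,"ty": 0,"tz": 0.011,"turn": 0},
  {"tx": 0,"ty": 0,"tz": 0.015,"turn": 0},
  {"tx": 0,"ty": 0,"tz": 0.017,"turn": 0},
  {"tx": 0,"ty": 0,"tz": 0.017,"turn": 0},
  {"tx": 0,"ty": 0,"tz": 0.017,"turn": 0},
])

```text
time_s: 5.83
eef_pos: [0.4578, 0.0728, -0.0221]
eef_rot: [-0.0, 0.676, 0.737, -0.0]
wrist_force: [0.0, 0.7, -0.4]
opening: 0.551
```

Run:
```python
from look import *
im,P,C=cloud(); np.save('pics/7P.npy',P)
cv2.imwrite('pics/7.png',im)
p,_=viewer.camera('scene'); cv2.imwrite('pics/7s.png',cv2.resize(p[100:220,220:400,::-1],None,fx=4,fy=4,interpolation=cv2.INTER_CUBIC))
s=get_obs(); print(s['eef_pos'],s['opening'],s['wrist_force'])
for u in (262,266,270,370,374,378):
    print(u,[(r,*(P[r,u]*1000).round(0).astype(int).tolist()) for r in range(236,262,2)])
```

```text
[ 0.45814725  0.07282859 -0.0217841 ] 0.5504824666977223 [-0.49069791 -0.65846079 -0.33414022]
262 [(236, 453, 39, 3), (238, 455, 39, 2), (240, 456, 39, 2), (242, 457, 39, 3), (244, 458, 39, 3), (246, 459, 39, 3), (248, 451, 43, 22), (250, 451, 43, 23), (252, 451, 43, 25), (254, 451, 44, 28), (256, 451, 44, 30), (258, 452, 44, 30), (260, 451, 45, 33)]
266 [(236, 453, 41, 2), (238, 454, 42, 2), (240, 455, 42, 3), (242, 457, 42, 3), (244, 458, 42, 3), (246, 459, 42, 3), (248, 451, 45, 22), (250, 452, 45, 22), (252, 451, 45, 24), (254, 451, 45, 27), (256, 451, 46, 29), (258, 451, 46, 31), (260, 451, 46, 33)]
270 [(236, 453, 44, 3), (238, 454, 44, 2), (240, 455, 44, 3), (242, 456, 44, 3), (244, 457, 44, 3), (246, 459, 44, 2), (248, 451, 46, 21), (250, 451, 47, 23), (252, 451, 47, 25), (254, 451, 47, 26), (256, 452, 47, 26), (258, 452, 48, 28), (260, 454, 47, 27)]
370 [(236, 448, 98, 3), (238, 449, 98, 3), (240, 450, 98, 3), (242, 451, 98, 4), (244, 453, 99, 3), (246, 454, 99, 4), (248, 447, 95, 21), (250, 446, 95, 23), (252, 447, 94, 25), (254, 447, 94, 27), (256, 448, 94, 27), (258, 449, 95, 27), (260, 450, 95, 27)]
374 [(236, 448, 100, 3), (238, 449, 100, 3), (240, 450, 101, 3), (242, 452, 101, 2), (244, 453, 101, 2), (246, 454, 101, 3), (248, 446, 97, 22), (250, 446, 97, 23), (252, 447, 96, 25), (254, 446, 96, 28), (256, 446, 96, 30), (258, 447, 96, 31), (260, 446, 95, 34)]
378 [(236, 447, 102, 4), (238, 448, 103, 4), (240, 450, 103, 3), (242, 451, 103, 3), (244, 452, 103, 4), (246, 454, 104, 3), (248, 446, 99, 21), (250, 446, 99, 23), (252, 447, 99, 25), (254, 446, 98, 27), (256, 446, 97, 30), (258, 446, 97, 31), (260, 447, 97, 32)]
```

View pics/7s.png

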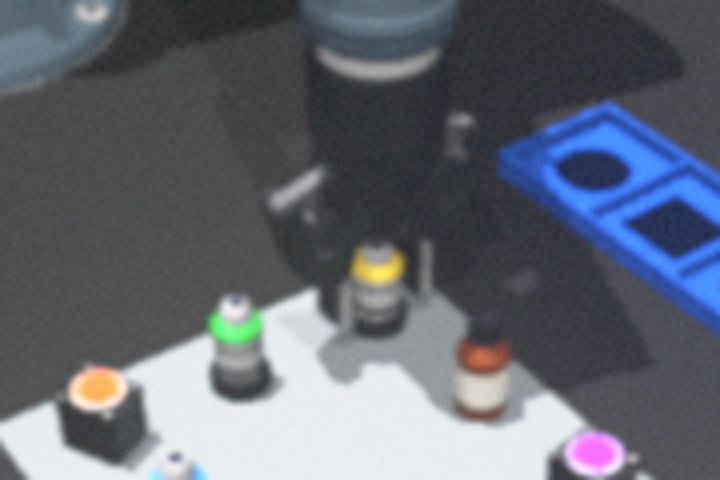

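View pics/7.png

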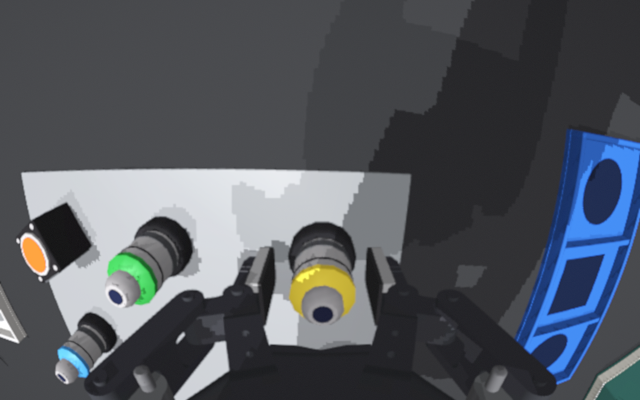

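The pads now stand either side of the barrel, with tips at z≈0.021 and yellow between them at (322,285). Closing.

Request:
move_arm([
  {"tx": 0,"ty": 0,"tz": 0,"turn": 0},
  {"tx": 0,"ty": 0,"tz": 0,"turn": 0},
  {"tx": 0,"ty": 0,"tz": 0,"turn": 0},
  {"tx": 0,"ty": 0,"tz": 0,"turn": 0},
  {"tx": 0,"ty": 0,"tz": 0,"turn": 0},
  {"tx": 0,"ty": 0,"tz": 0,"turn": 0},
  {"tx": 0,"ty": 0,"tz": 0,"turn": 0},
], gripper=0.1)

```text
time_s: 6.52
eef_pos: [0.4585, 0.073, -0.0208]
eef_rot: [0.0, 0.676, 0.737, 0.0]
wrist_force: [-2.7, 0.6, 11.0]
opening: 0.314
```

Request:
move_arm([
  {"tx": 0,"ty": 0,"tz": -0.003,"turn": 0},
  {"tx": 0,"ty": 0,"tz": -0.01,"turn": 0},
  {"tx": 0,"ty": 0,"tz": -0.02,"turn": 0},
  {"tx": 0,"ty": 0,"tz": -0.035,"turn": 0},
  {"tx": 0,"ty": 0,"tz": -0.055,"turn": 0},
  {"tx": 0,"ty": 0,"tz": -0.075,"turn": 0},
  {"tx": 0,"ty": 0,"tz": -0.09,"turn": 0},
  {"tx": 0,"ty": 0,"tz": -0.095,"turn": 0},
  {"tx": 0,"ty": 0,"tz": -0.095,"turn": 0},
])

```text
time_s: 7.27
eef_pos: [0.4594, 0.0727, 0.075]
eef_rot: [0.002, 0.676, 0.737, 0.001]
wrist_force: [0.4, 0.2, -1.1]
opening: 0.314
```

Run:
```python
from look import *
im,P,C=cloud(); cv2.imwrite('pics/8.png',im)
s=get_obs(); print(s['eef_pos'],s['opening'],s['wrist_force'])
inc(.4044,.2712,.072,95.2)
```

```text
[0.45839506 0.0727804  0.07371251] 0.31164772113302697 [-0.53842225 -0.7812286  -1.22532965]
t=7.32 inc tx 0.2024 ty -0.0366 tz 0.0016 turn -0.22 | phi 94.98 q6 -1.76 F [-0.5 -0.8 -1.2]
```

View pics/8.png

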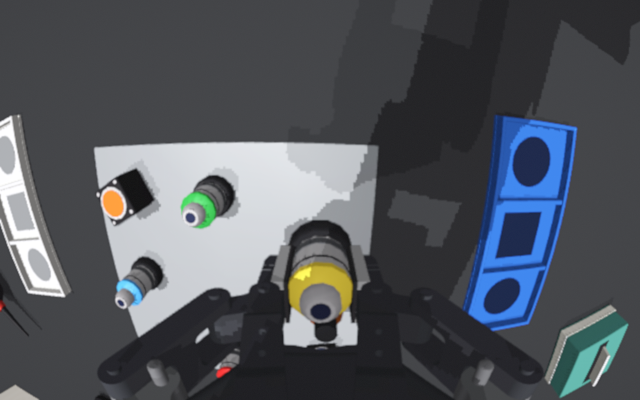

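Yellow is held upright between the pads at (320,290) and clear of the mat. Measuring its offset in the jaws.

```bash
cat >> look.py <<'E'
def nose(P,h,C=None):
    """held objective: nose-top points near the TCP, h=expected z"""
    s=get_obs(); e=s['eef_pos']; q=P.reshape(-1,3); k=(abs(q[:,0]-e[0])<.016)&(abs(q[:,1]-e[1])<.011)&(abs(q[:,2]-h)<.0025)
    c,r=cv2.minEnclosingCircle((q[k][:,:2]*1000).astype(np.float32)); m=np.median(q[k],0)
    print('nose n',k.sum(),'med',m.round(4),'circ',np.round(c,1),round(r,1),'minus TCP',(m-e).round(4))
E
python3 - <<'E'
from look import *
im,P,C=cloud(); nose(P,.0737+.021+.002+.0555)
e=get_obs()['eef_pos']
q=P.reshape(-1,3); k=(abs(q[:,0]-e[0])<.016)&(abs(q[:,1]-e[1])<.008)&(q[:,2]>.1); print(np.percentile(q[k][:,2],[50,90,99]))
E
```

```text
nose n 1062 med [0.4567 0.0714 0.1526] circ [458.6  71.4] 9.0 minus TCP [-0.0009 -0.0014  0.0798]
[0.15345592 0.19959361 0.20322047]
```

Request:
move_arm([
  {"tx": 0.01,"ty": -0.002,"tz": 0,"turn": 0},
  {"tx": 0.03,"ty": -0.006,"tz": 0,"turn": 0},
  {"tx": 0.055,"ty": -0.01,"tz": 0,"turn": 0},
  {"tx": 0.085,"ty": -0.016,"tz": 0,"turn": 0},
  {"tx": 0.115,"ty": -0.022,"tz": 0,"turn": 0},
  {"tx": 0.145,"ty": -0.028,"tz": 0,"turn": 0},
  {"tx": 0.17,"ty": -0.032,"tz": 0,"turn": 0},
  {"tx": 0.188,"ty": -0.035,"tz": 0,"turn": 0},
  {"tx": 0.198,"ty": -0.0365,"tz": 0,"turn": 0},
  {"tx": 0.2025,"ty": -0.0365,"tz": 0,"turn": 0},
  {"tx": 0.2025,"ty": -0.0365,"tz": 0.02,"turn": 0},
  {"tx": 0.2025,"ty": -0.0365,"tz": 0.035,"turn": 0},
  {"tx": 0.2025,"ty": -0.0365,"tz": 0.04,"turn": 0},
  {"tx": 0.2025,"ty": -0.0365,"tz": 0.04,"turn": 0},
])

```text
time_s: 8.53
eef_pos: [0.4025, 0.2702, 0.0313]
eef_rot: [-0.001, 0.676, 0.737, -0.002]
wrist_force: [-0.6, -0.8, -1.7]
opening: 0.312
```

Run:
```python
from look import *
im,P,C=cloud(); cv2.imwrite('pics/9.png',im)
s=get_obs(); print(s['eef_pos'],s['opening'],s['wrist_force'])
inc(.4044,.2712,-.019,95.2)
nose(P,s['eef_pos'][2]+.021+.002+.0555)
```

```text
[0.40350151 0.27061515 0.03240864] 0.3156415419007184 [ 0.18047295 -0.49022559 -1.37642301]
t=8.58 inc tx 0.0005 ty 0.0011 tz 0.0514 turn -0.27 | phi 94.93 q6 -1.31 F [ 0.2 -0.5 -1.4]
nose n 898 med [0.4018 0.2689 0.1104] circ [402.7 268.9] 8.6 minus TCP [-0.0017 -0.0017  0.078 ]
```

View pics/9.png

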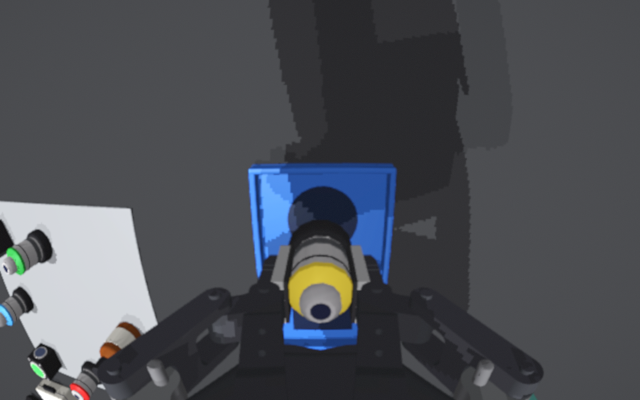

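Request:
move_arm([
  {"tx": 0.001,"ty": 0.0015,"tz": 0.012,"turn": 0},
  {"tx": 0.001,"ty": 0.0015,"tz": 0.025,"turn": 0},
  {"tx": 0.001,"ty": 0.0015,"tz": 0.036,"turn": 0},
  {"tx": 0.001,"ty": 0.0015,"tz": 0.043,"turn": 0},
  {"tx": 0.001,"ty": 0.0015,"tz": 0.047,"turn": 0},
  {"tx": 0.001,"ty": 0.0015,"tz": 0.0485,"turn": 0},
  {"tx": 0.001,"ty": 0.0015,"tz": 0.0495,"turn": 0},
  {"tx": 0.001,"ty": 0.0015,"tz": 0.0495,"turn": 0},
  {"tx": 0.001,"ty": 0.0015,"tz": 0.0495,"turn": 0},
])

```text
time_s: 9.33
eef_pos: [0.4059, 0.2727, -0.0159]
eef_rot: [0.0, 0.676, 0.737, 0.0]
wrist_force: [0.0, 0.3, -1.3]
opening: 0.315
```

Run:
```python
from look import *
s=get_obs(); print(s['eef_pos'],s['opening'],s['wrist_force']); inc(.4044,.2712,-.019,95.2)
```

```text
[ 0.40587118  0.2727172  -0.01592206] 0.31502168877325926 [ 0.03899984  0.28349074 -1.31991305]
t=9.33 inc tx -0.0014 ty -0.0016 tz 0.0031 turn -0.21 | phi 94.99 q6 -1.31 F [ 0.   0.3 -1.3]
```

Request:
move_arm([
  {"tx": 0,"ty": -0.001,"tz": 0.0005,"turn": 0},
  {"tx": 0,"ty": -0.001,"tz": 0.001,"turn": 0},
  {"tx": 0,"ty": -0.001,"tz": 0.0015,"turn": 0},
  {"tx": 0,"ty": -0.001,"tz": 0.002,"turn": 0},
  {"tx": 0,"ty": -0.001,"tz": 0.0025,"turn": 0},
  {"tx": 0,"ty": -0.001,"tz": 0.0025,"turn": 0},
])

```text
time_s: 9.83
eef_pos: [0.4045, 0.2725, -0.0187]
eef_rot: [0.0, 0.676, 0.737, -0.0]
wrist_force: [-2.3, -0.5, 2.6]
opening: 0.313
```

Touchdown: the force changed from −1.3 to +2.6 N. Releasing.

Request:
move_arm([
  {"tx": 0,"ty": 0,"tz": 0,"turn": 0},
  {"tx": 0,"ty": 0,"tz": 0,"turn": 0},
  {"tx": 0,"ty": 0,"tz": 0,"turn": 0},
  {"tx": 0,"ty": 0,"tz": 0,"turn": 0},
  {"tx": 0,"ty": 0,"tz": 0,"turn": 0},
  {"tx": 0,"ty": 0,"tz": -0.01,"turn": 0},
  {"tx": 0,"ty": 0,"tz": -0.025,"turn": 0},
  {"tx": 0,"ty": 0,"tz": -0.05,"turn": 0},
  {"tx": 0,"ty": 0,"tz": -0.08,"turn": 0},
  {"tx": 0,"ty": 0,"tz": -0.1,"turn": 0},
  {"tx": 0,"ty": 0,"tz": -0.1,"turn": 0},
], gripper=0.55)

```text
time_s: 10.75
eef_pos: [0.4079, 0.2739, 0.0864]
eef_rot: [0.002, 0.676, 0.737, 0.004]
wrist_force: [0.7, 0.6, 0.4]
opening: 0.553
```

```bash
cat > chk.py <<'E'
from look import *
from meas import RNG
def topchk(name):
    p,d=viewer.camera('top'); im=p[:,:,::-1].copy(); cv2.imwrite(f'pics/{name}.png',im); return im,d,cal('top')
E
python3 - <<'E'
from chk import *
im,P,C=cloud(); cv2.imwrite('pics/10.png',im)
e=get_obs()['eef_pos']; print(e)
q=P.reshape(-1,3); k=(abs(q[:,0]-.405)<.016)&(abs(q[:,1]-.272)<.016)&(abs(q[:,2]-.0595)<.0025); print('nose',k.sum(),np.median(q[k],0))
m=cv2.inRange(cv2.cvtColor(im,cv2.COLOR_BGR2HSV),*map(np.array,RNG['yellow'])); ys,xs=np.nonzero(m); print('ring',plane(*rayf(C,[xs.mean(),ys.mean()]),.0475))
t,d,Ct=topchk('10t')
m=cv2.inRange(cv2.cvtColor(t,cv2.COLOR_BGR2HSV),*map(np.array,RNG['yellow'])); ys,xs=np.nonzero(m[:,:240]); print(len(xs), xs.mean(),ys.mean()) if len(xs) else 0
if len(xs): print(plane(*ray(Ct,[xs.mean(),ys.mean()]),.0475))
inc(.5557,-.1007,.08,95)
E
```

```text
[0.40664595 0.27331837 0.0841839 ]
nose 416 [0.40386763 0.27122267 0.06003761]
ring [[0.40166505 0.27102887 0.0475    ]]
15 190.8 268.8
[[0.41583305 0.27245569 0.0475    ]]
t=10.85 inc tx -0.3851 ty 0.1175 tz 0.0024 turn -0.01 | phi 94.99 q6 -1.31 F [-0.8 -0.7 -1.2]
```

View pics/10.png

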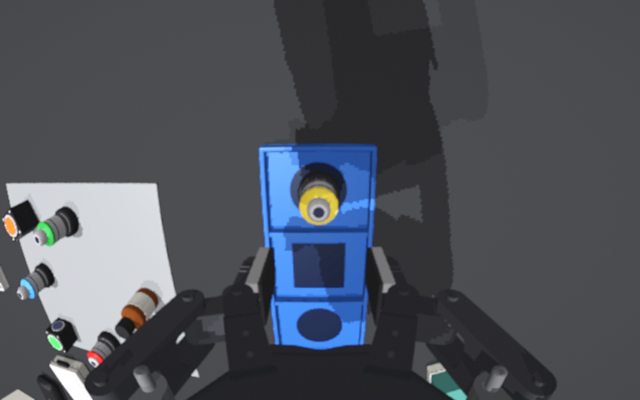

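View pics/10t.png

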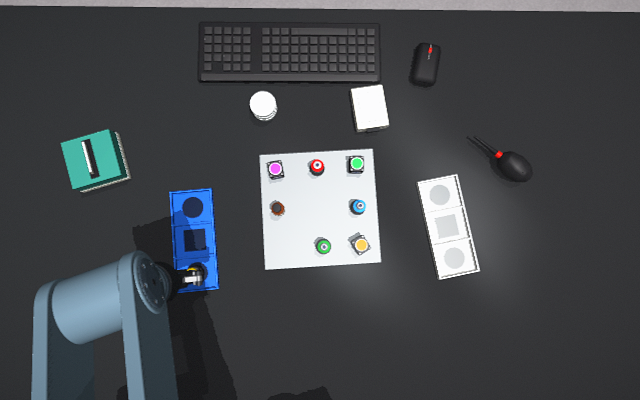

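Yellow stands upright on the near round pad, nose at (318,212), measured (0.4039, 0.2712) against the pad at (0.4044, 0.2712). The tray hasn't shifted. Next is light-blue.

Request:
move_arm([
  {"tx": -0.02,"ty": 0.006,"tz": 0,"turn": 0},
  {"tx": -0.05,"ty": 0.015,"tz": 0,"turn": 0},
  {"tx": -0.085,"ty": 0.026,"tz": 0,"turn": 0},
  {"tx": -0.12,"ty": 0.037,"tz": 0,"turn": 0},
  {"tx": -0.155,"ty": 0.047,"tz": 0,"turn": 0},
  {"tx": -0.19,"ty": 0.058,"tz": 0,"turn": 0},
  {"tx": -0.225,"ty": 0.069,"tz": 0,"turn": 0},
  {"tx": -0.26,"ty": 0.079,"tz": 0,"turn": 0},
  {"tx": -0.295,"ty": 0.09,"tz": 0,"turn": 0},
  {"tx": -0.33,"ty": 0.101,"tz": 0,"turn": 0},
  {"tx": -0.36,"ty": 0.11,"tz": 0,"turn": 0},
  {"tx": -0.378,"ty": 0.115,"tz": 0,"turn": 0},
  {"tx": -0.385,"ty": 0.1175,"tz": 0,"turn": 0},
  {"tx": -0.385,"ty": 0.1175,"tz": 0,"turn": 0},
  {"tx": -0.385,"ty": 0.1175,"tz": 0,"turn": 0},
], gripper=0.7)

```text
time_s: 12.1
eef_pos: [0.5537, -0.0999, 0.0798]
eef_rot: [-0.001, 0.676, 0.737, -0.0]
wrist_force: [-1.0, -0.4, -0.6]
opening: 0.698
```

Run:
```python
from chk import *
im,P,C=cloud(); cv2.imwrite('pics/11.png',im)
e=get_obs()['eef_pos']; print(e)
q=P.reshape(-1,3); k=(abs(q[:,0]-.5557)<.016)&(abs(q[:,1]+.1007)<.016)&(abs(q[:,2]-.0615)<.0025); print('nose',k.sum(),np.median(q[k],0))
m=cv2.inRange(cv2.cvtColor(im,cv2.COLOR_BGR2HSV),*map(np.array,RNG['blue'])); m[:,:250]=0;m[:,400:]=0; ys,xs=np.nonzero(m); print('ring',len(xs),xs.mean(),ys.mean(),plane(*rayf(C,[xs.mean(),ys.mean()]),.0455))
inc(.5557,-.1007,-.0215,95)
```

```text
[ 0.5537458  -0.09937851  0.08008769]
nose 371 [ 0.55484201 -0.10172266  0.06222643]
ring 668 319.3952095808383 210.09580838323353 [[ 0.55213244 -0.10162747  0.0455    ]]
t=12.15 inc tx -0.0016 ty 0.0020 tz 0.1016 turn 0.02 | phi 95.02 q6 -2.05 F [ 0.2  0.  -0.2]
```

View pics/11.png

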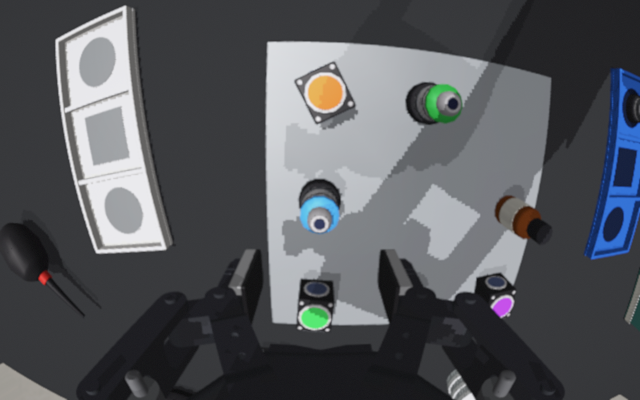

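Light-blue is lined up at (319,210), and its neighbours are clear of the fingers. Descending and gripping.

Request:
move_arm([
  {"tx": -0.0015,"ty": 0.0015,"tz": 0.02,"turn": 0},
  {"tx": -0.0015,"ty": 0.0015,"tz": 0.045,"turn": 0},
  {"tx": -0.0015,"ty": 0.0015,"tz": 0.065,"turn": 0},
  {"tx": -0.0015,"ty": 0.0015,"tz": 0.08,"turn": 0},
  {"tx": -0.0015,"ty": 0.0015,"tz": 0.091,"turn": 0},
  {"tx": -0.0015,"ty": 0.0015,"tz": 0.098,"turn": 0},
  {"tx": -0.0015,"ty": 0.0015,"tz": 0.1015,"turn": 0},
  {"tx": -0.0015,"ty": 0.0015,"tz": 0.1015,"turn": 0},
  {"tx": -0.0015,"ty": 0.0015,"tz": 0.1015,"turn": 0},
])

```text
time_s: 12.9
eef_pos: [0.5571, -0.1022, -0.0197]
eef_rot: [0.0, 0.676, 0.737, 0.0]
wrist_force: [0.0, 0.1, 0.0]
opening: 0.698
```

Run:
```python
from chk import *
im,P,C=cloud(); cv2.imwrite('pics/12.png',im)
s=get_obs(); print(s['eef_pos'],s['wrist_force'])
inc(.5557,-.1007,-.0215,95)
```

```text
[ 0.55733864 -0.1024306  -0.01947604] [-0.76149605  0.66391128  0.07056893]
t=12.95 inc tx 0.0019 ty -0.0015 tz 0.0020 turn -0.01 | phi 94.99 q6 -2.05 F [-0.8  0.7  0.1]
```

View pics/12.png

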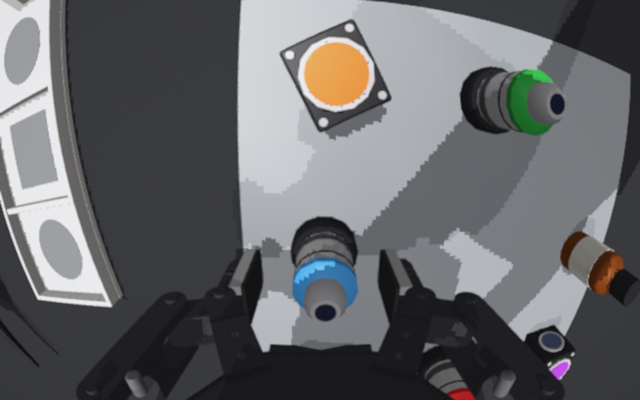

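Request:
move_arm([
  {"tx": 0.001,"ty": -0.001,"tz": 0.001,"turn": 0},
  {"tx": 0.001,"ty": -0.001,"tz": 0.0015,"turn": 0},
  {"tx": 0.001,"ty": -0.001,"tz": 0.0015,"turn": 0},
])

```text
time_s: 13.2
eef_pos: [0.5556, -0.1014, -0.0215]
eef_rot: [0.0, 0.676, 0.737, 0.0]
wrist_force: [0.8, 0.8, -0.8]
opening: 0.7
```

Request:
move_arm([
  {"tx": 0,"ty": 0,"tz": 0,"turn": 0},
  {"tx": 0,"ty": 0,"tz": 0,"turn": 0},
  {"tx": 0,"ty": 0,"tz": 0,"turn": 0},
  {"tx": 0,"ty": 0,"tz": 0,"turn": 0},
  {"tx": 0,"ty": 0,"tz": 0,"turn": 0},
  {"tx": 0,"ty": 0,"tz": 0,"turn": 0},
  {"tx": 0,"ty": 0,"tz": 0,"turn": 0},
  {"tx": 0,"ty": 0,"tz": 0,"turn": 0},
  {"tx": 0,"ty": 0,"tz": 0,"turn": 0},
], gripper=0.1)

```text
time_s: 13.95
eef_pos: [0.5561, -0.1012, -0.0207]
eef_rot: [0.0, 0.676, 0.737, 0.0]
wrist_force: [-2.3, 2.4, 8.0]
opening: 0.31
```

Gripped (opening 0.31, force 8 N). Lifting.

Request:
move_arm([
  {"tx": 0,"ty": 0,"tz": -0.003,"turn": 0},
  {"tx": 0,"ty": 0,"tz": -0.01,"turn": 0},
  {"tx": 0,"ty": 0,"tz": -0.02,"turn": 0},
  {"tx": 0,"ty": 0,"tz": -0.035,"turn": 0},
  {"tx": 0,"ty": 0,"tz": -0.055,"turn": 0},
  {"tx": 0,"ty": 0,"tz": -0.075,"turn": 0},
  {"tx": 0,"ty": 0,"tz": -0.09,"turn": 0},
  {"tx": 0,"ty": 0,"tz": -0.098,"turn": 0},
  {"tx": 0,"ty": 0,"tz": -0.1,"turn": 0},
  {"tx": 0,"ty": 0,"tz": -0.1,"turn": 0},
  {"tx": 0,"ty": 0,"tz": -0.1,"turn": 0},
])

```text
time_s: 14.87
eef_pos: [0.5548, -0.1011, 0.0773]
eef_rot: [-0.001, 0.676, 0.737, -0.0]
wrist_force: [0.4, 0.5, -1.5]
opening: 0.308
```

Run:
```python
from chk import *
im,P,C=cloud(); cv2.imwrite('pics/13.png',im)
s=get_obs(); print(s['eef_pos'],s['wrist_force'],s['opening'])
inc(.5561,.2852,.079,95.2); nose(P,s['eef_pos'][2]+.021+.002+.0595)
```

```text
[ 0.5545724  -0.10100866  0.07692959] [ 0.4071401   0.61286948 -1.87243689] 0.31374159126564394
t=14.92 inc tx 0.3846 ty 0.0350 tz -0.0018 turn -0.22 | phi 94.98 q6 -2.05 F [ 0.4  0.6 -1.9]
nose n 1004 med [ 0.5528 -0.1027  0.1602] circ [ 554.2 -102.8] 8.3 minus TCP [-0.0018 -0.0017  0.0833]
```

View pics/13.png

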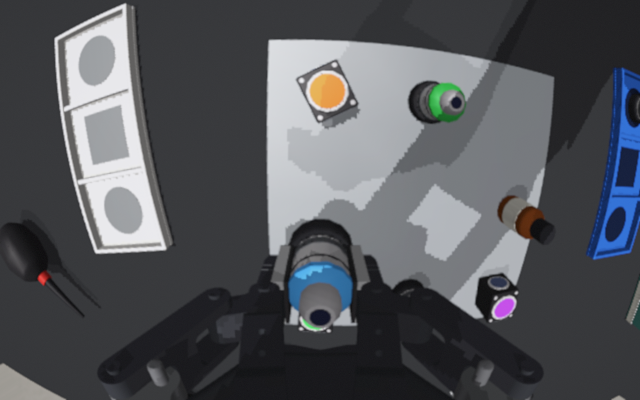

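Light-blue is held upright at (320,290). Carrying it to the far round pad of the blue tray.

Request:
move_arm([
  {"tx": 0.01,"ty": 0.001,"tz": 0,"turn": 0},
  {"tx": 0.03,"ty": 0.003,"tz": 0,"turn": 0},
  {"tx": 0.06,"ty": 0.005,"tz": 0,"turn": 0},
  {"tx": 0.095,"ty": 0.008,"tz": 0,"turn": 0},
  {"tx": 0.13,"ty": 0.012,"tz": 0,"turn": 0},
  {"tx": 0.165,"ty": 0.015,"tz": 0,"turn": 0},
  {"tx": 0.2,"ty": 0.018,"tz": 0,"turn": 0},
  {"tx": 0.235,"ty": 0.021,"tz": 0,"turn": 0},
  {"tx": 0.27,"ty": 0.025,"tz": 0,"turn": 0},
  {"tx": 0.305,"ty": 0.028,"tz": 0,"turn": 0},
  {"tx": 0.335,"ty": 0.031,"tz": 0,"turn": 0},
  {"tx": 0.36,"ty": 0.033,"tz": 0,"turn": 0},
  {"tx": 0.377,"ty": 0.0345,"tz": 0,"turn": 0},
  {"tx": 0.3845,"ty": 0.035,"tz": 0,"turn": 0},
  {"tx": 0.3845,"ty": 0.035,"tz": 0.02,"turn": 0},
  {"tx": 0.3845,"ty": 0.035,"tz": 0.035,"turn": 0},
  {"tx": 0.3845,"ty": 0.035,"tz": 0.045,"turn": 0},
  {"tx": 0.3845,"ty": 0.035,"tz": 0.045,"turn": 0},
  {"tx": 0.3845,"ty": 0.035,"tz": 0.045,"turn": 0},
  {"tx": 0.3845,"ty": 0.035,"tz": 0.045,"turn": 0},
])

```text
time_s: 16.58
eef_pos: [0.5575, 0.2846, 0.0337]
eef_rot: [0.0, 0.676, 0.737, 0.0]
wrist_force: [0.3, -0.1, -1.1]
opening: 0.314
```

Run:
```python
from chk import *
im,P,C=cloud(); cv2.imwrite('pics/14.png',im)
s=get_obs(); print(s['eef_pos'],s['wrist_force'],s['opening'])
inc(.5561,.2852,-.019,95.2); nose(P,s['eef_pos'][2]+.021+.002+.0595)
# blue tray check: middle pad
hsv=cv2.cvtColor(im,cv2.COLOR_BGR2HSV)
```

```text
[0.55786588 0.28467393 0.03415481] [-0.1156711  -0.02998401 -1.96145886] 0.31852974791095495
t=16.63 inc tx 0.0007 ty -0.0018 tz 0.0532 turn -0.25 | phi 94.95 q6 -1.37 F [-0.1 -0.  -2. ]
nose n 911 med [0.5558 0.2831 0.1168] circ [557.2 283.1] 8.0 minus TCP [-0.0021 -0.0016  0.0826]
```

View pics/14.png

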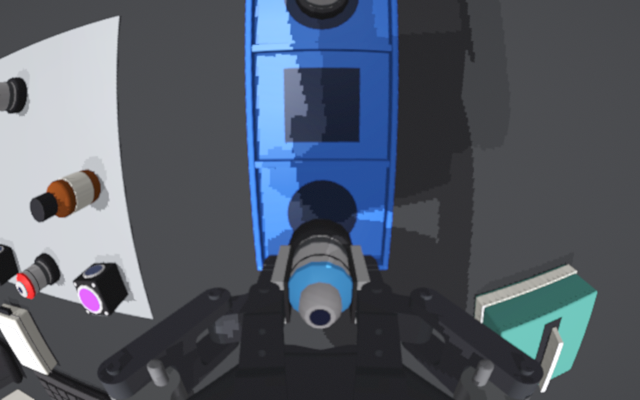

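Request:
move_arm([
  {"tx": 0.0015,"ty": -0.001,"tz": 0.012,"turn": 0},
  {"tx": 0.0015,"ty": -0.001,"tz": 0.026,"turn": 0},
  {"tx": 0.0015,"ty": -0.001,"tz": 0.037,"turn": 0},
  {"tx": 0.0015,"ty": -0.001,"tz": 0.044,"turn": 0},
  {"tx": 0.0015,"ty": -0.001,"tz": 0.048,"turn": 0},
  {"tx": 0.0015,"ty": -0.001,"tz": 0.0495,"turn": 0},
  {"tx": 0.0015,"ty": -0.001,"tz": 0.05,"turn": 0},
  {"tx": 0.0015,"ty": -0.001,"tz": 0.05,"turn": 0},
  {"tx": 0.0015,"ty": -0.001,"tz": 0.05,"turn": 0},
])

```text
time_s: 17.38
eef_pos: [0.5564, 0.2863, -0.0163]
eef_rot: [0.0, 0.676, 0.737, 0.0]
wrist_force: [0.2, -0.2, -1.2]
opening: 0.31
```

Run:
```python
from chk import *
s=get_obs(); print(s['eef_pos'],s['opening'],s['wrist_force']); inc(.5565,.2862,-.019,95.2)
```

```text
[ 0.55638654  0.28631942 -0.01631385] 0.31034812254792654 [ 0.18432076 -0.2020765  -1.20135689]
t=17.38 inc tx -0.0001 ty 0.0001 tz 0.0027 turn -0.21 | phi 94.99 q6 -1.37 F [ 0.2 -0.2 -1.2]
```

Request:
move_arm([
  {"tx": 0,"ty": 0,"tz": 0.0005,"turn": 0},
  {"tx": 0,"ty": 0,"tz": 0.001,"turn": 0},
  {"tx": 0,"ty": 0,"tz": 0.0015,"turn": 0},
  {"tx": 0,"ty": 0,"tz": 0.002,"turn": 0},
  {"tx": 0,"ty": 0,"tz": 0.0023,"turn": 0},
  {"tx": 0,"ty": 0,"tz": 0.0023,"turn": 0},
])

```text
time_s: 17.88
eef_pos: [0.556, 0.2862, -0.0187]
eef_rot: [0.0, 0.676, 0.737, 0.0]
wrist_force: [-2.7, -0.5, 3.5]
opening: 0.314
```

Request:
move_arm([
  {"tx": 0,"ty": 0,"tz": 0,"turn": 0},
  {"tx": 0,"ty": 0,"tz": 0,"turn": 0},
  {"tx": 0,"ty": 0,"tz": 0,"turn": 0},
  {"tx": 0,"ty": 0,"tz": 0,"turn": 0},
  {"tx": 0,"ty": 0,"tz": 0,"turn": 0},
  {"tx": 0,"ty": 0,"tz": -0.01,"turn": 0},
  {"tx": 0,"ty": 0,"tz": -0.025,"turn": 0},
  {"tx": 0,"ty": 0,"tz": -0.05,"turn": 0},
  {"tx": 0,"ty": 0,"tz": -0.08,"turn": 0},
  {"tx": 0,"ty": 0,"tz": -0.1,"turn": 0},
  {"tx": 0,"ty": 0,"tz": -0.105,"turn": 0},
  {"tx": 0,"ty": 0,"tz": -0.105,"turn": 0},
  {"tx": 0,"ty": 0,"tz": -0.105,"turn": 0},
], gripper=0.55)

```text
time_s: 18.97
eef_pos: [0.5555, 0.286, 0.0856]
eef_rot: [-0.0, 0.676, 0.737, -0.0]
wrist_force: [-0.6, 0.4, -0.7]
opening: 0.551
```

```bash
cat >> chk.py <<'E'
def ns(P,x,y,h):
    q=P.reshape(-1,3); k=(abs(q[:,0]-x)<.016)&(abs(q[:,1]-y)<.016)&(abs(q[:,2]-h)<.0025); print('nose',k.sum(),np.median(q[k],0).round(4))
def cube(P,x,y,h=.04):
    q=P.reshape(-1,3); s=(abs(q[:,0]-x)<.035)&(abs(q[:,1]-y)<.035)&(abs(q[:,2]-h)<.004)
    r=cv2.minAreaRect((q[s][:,:2]*1000).astype(np.float32)); print('cube',s.sum(),np.round(r[0],1),np.round(r[1],1),round(r[2],1))
E
python3 - <<'E'
from chk import *
im,P,C=cloud(); cv2.imwrite('pics/15.png',im)
print(get_obs()['eef_pos']); ns(P,.556,.285,.0635); ns(P,.404,.271,.0595)
inc(.4685,-.1047,.085,120.4)
E
```

```text
[0.55479328 0.2858055  0.08449074]
nose 351 [0.5547 0.2849 0.0642]
nose 181 [0.4102 0.2717 0.0594]
t=19.02 inc tx -0.3815 ty -0.1199 tz -0.0001 turn -25.42 | phi 94.98 q6 -1.37 F [-0.5  0.  -1. ]
```

View pics/15.png

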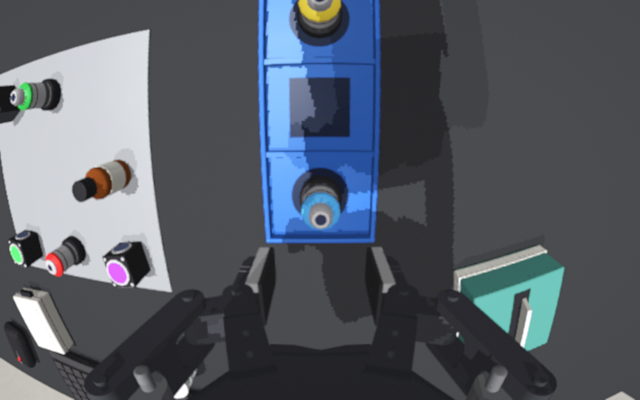

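Light-blue stands upright on its far pad at (320,205), measured (0.5547, 0.2849), within 1.5 mm of the pad centre. Next is the orange cube.

Request:
move_arm([
  {"tx": -0.015,"ty": -0.005,"tz": 0,"turn": 0},
  {"tx": -0.045,"ty": -0.014,"tz": 0,"turn": -2},
  {"tx": -0.08,"ty": -0.025,"tz": 0,"turn": -4},
  {"tx": -0.115,"ty": -0.036,"tz": 0,"turn": -7},
  {"tx": -0.15,"ty": -0.047,"tz": 0,"turn": -10},
  {"tx": -0.185,"ty": -0.058,"tz": 0,"turn": -13},
  {"tx": -0.22,"ty": -0.069,"tz": 0,"turn": -16},
  {"tx": -0.255,"ty": -0.08,"tz": 0,"turn": -19},
  {"tx": -0.29,"ty": -0.091,"tz": 0,"turn": -22},
  {"tx": -0.325,"ty": -0.102,"tz": 0,"turn": -24},
  {"tx": -0.355,"ty": -0.112,"tz": 0,"turn": -25.4},
  {"tx": -0.375,"ty": -0.118,"tz": 0,"turn": -25.4},
  {"tx": -0.3815,"ty": -0.12,"tz": 0,"turn": -25.4},
  {"tx": -0.3815,"ty": -0.12,"tz": 0,"turn": -25.4},
  {"tx": -0.3815,"ty": -0.12,"tz": 0,"turn": -25.4},
  {"tx": -0.3815,"ty": -0.12,"tz": 0,"turn": -25.4},
  {"tx": -0.3815,"ty": -0.12,"tz": 0,"turn": -25.4},
], gripper=0.65)

```text
time_s: 20.43
eef_pos: [0.4694, -0.103, 0.0854]
eef_rot: [-0.0, 0.496, 0.868, 0.0]
wrist_force: [0.6, 0.3, 0.4]
opening: 0.649
```

Run:
```python
from chk import *
im,P,C=cloud(); cv2.imwrite('pics/16.png',im)
print(get_obs()['eef_pos']); cube(P,.4685,-.1047); ns(P,.465,-.02,.0595)
m=cv2.inRange(cv2.cvtColor(im,cv2.COLOR_BGR2HSV),*map(np.array,RNG['orange'])); m[:,:250]=0;m[:,400:]=0;m[260:]=0; ys,xs=np.nonzero(m); print('glass',len(xs),xs.mean(),ys.mean(),plane(*rayf(C,[xs.mean(),ys.mean()]),.04))
inc(.4685,-.1047,-.021,120.4)
```

```text
[ 0.46946558 -0.10303511  0.08553183]
cube 1874 [ 468.5 -105. ] [37.5 31.7] 31.8
nose 285 [ 0.4637 -0.0222  0.0602]
glass 735 320.65714285714284 205.67074829931974 [[ 0.46826378 -0.10504569  0.04      ]]
t=20.48 inc tx -0.0010 ty -0.0017 tz 0.1065 turn 0.09 | phi 120.49 q6 -2.57 F [-0.5  0.4  1.5]
```

View pics/16.png

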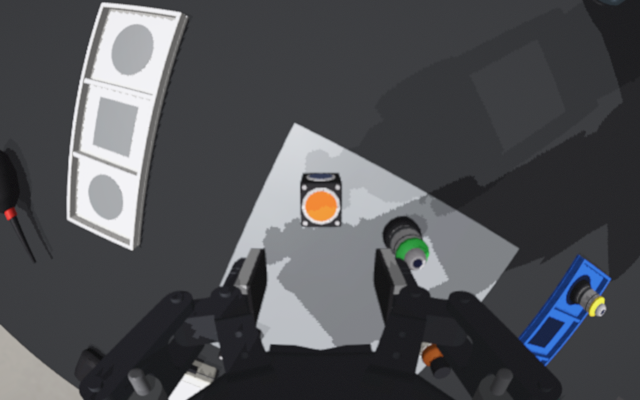

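Run:
```python
from chk import *
im,P,C=cloud(); e=get_obs()['eef_pos']; a=np.radians(120.4); tx=np.array([np.cos(a),np.sin(a),0]); ty=np.array([np.sin(a),-np.cos(a),0])
q=P.reshape(-1,3)-e; u=q@tx; v=q@ty; z=q[:,2]
ok=(abs(v)<.05)&(z>.03)&(z<.2)
for lo in range(25,110,10):
    k=ok&(abs(u)*1000>lo)&(abs(u)*1000<=lo+10)
    if k.sum(): print(lo,k.sum(),'min z rel TCP',np.percentile(z[k],1).round(3), 'v range',np.percentile(v[k],[1,99]).round(3))
```

```text
25 6471 min z rel TCP 0.042 v range [-0.017  0.011]
35 2616 min z rel TCP 0.047 v range [-0.013  0.007]
45 9883 min z rel TCP 0.084 v range [-0.012  0.013]
55 5955 min z rel TCP 0.089 v range [-0.013  0.009]
65 550 min z rel TCP 0.113 v range [-0.013 -0.009]
```

Request:
move_arm([
  {"tx": -0.001,"ty": -0.0015,"tz": 0.02,"turn": -0.5},
  {"tx": -0.001,"ty": -0.0015,"tz": 0.045,"turn": -0.5},
  {"tx": -0.001,"ty": -0.0015,"tz": 0.067,"turn": -0.5},
  {"tx": -0.001,"ty": -0.0015,"tz": 0.084,"turn": -0.5},
  {"tx": -0.001,"ty": -0.0015,"tz": 0.096,"turn": -0.5},
  {"tx": -0.001,"ty": -0.0015,"tz": 0.103,"turn": -0.5},
  {"tx": -0.001,"ty": -0.0015,"tz": 0.106,"turn": -0.5},
  {"tx": -0.001,"ty": -0.0015,"tz": 0.106,"turn": -0.5},
  {"tx": -0.001,"ty": -0.0015,"tz": 0.106,"turn": -0.5},
  {"tx": -0.001,"ty": -0.0015,"tz": 0.106,"turn": -0.5},
])

```text
time_s: 21.37
eef_pos: [0.4695, -0.1062, -0.0193]
eef_rot: [0.001, 0.493, 0.87, 0.0]
wrist_force: [-0.2, 0.1, -0.2]
opening: 0.65
```

Run:
```python
from chk import *
im,P,C=cloud(); cv2.imwrite('pics/17.png',im)
s=get_obs(); print(s['eef_pos'],s['wrist_force']); cube(P,.4685,-.1047); 
inc(.4685,-.1047,-.021,121)
```

```text
[ 0.46942812 -0.10627983 -0.01931421] [ 0.08640795 -0.12401818  0.24704304]
cube 5345 [ 467.7 -103.7] [38.3 72.9] 30.3
t=21.42 inc tx 0.0018 ty 0.0000 tz 0.0017 turn -0.11 | phi 120.89 q6 -2.58 F [ 0.1 -0.1  0.2]
```

View pics/17.png

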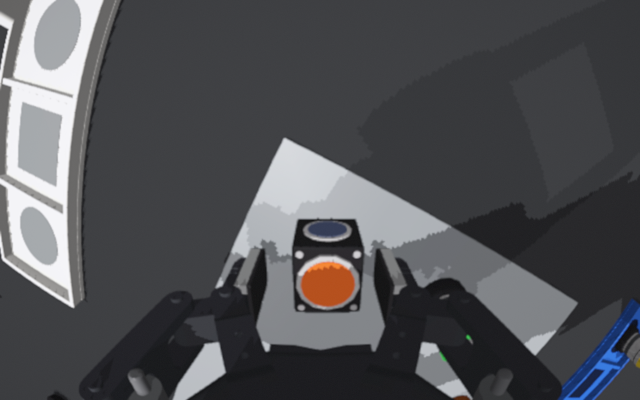

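The cube sits square between the pads, a bit right of centre at (327,285). A 1.5 mm shift, then close.

Request:
move_arm([
  {"tx": 0.0015,"ty": 0,"tz": 0.001,"turn": 0},
  {"tx": 0.0015,"ty": 0,"tz": 0.0015,"turn": 0},
  {"tx": 0.0015,"ty": 0,"tz": 0.0015,"turn": 0},
])

```text
time_s: 21.67
eef_pos: [0.4678, -0.1046, -0.0216]
eef_rot: [0.0, 0.493, 0.87, 0.0]
wrist_force: [0.2, -0.0, 0.1]
opening: 0.655
```

Request:
move_arm([
  {"tx": 0,"ty": 0,"tz": 0,"turn": 0},
  {"tx": 0,"ty": 0,"tz": 0,"turn": 0},
  {"tx": 0,"ty": 0,"tz": 0,"turn": 0},
  {"tx": 0,"ty": 0,"tz": 0,"turn": 0},
  {"tx": 0,"ty": 0,"tz": 0,"turn": 0},
  {"tx": 0,"ty": 0,"tz": 0,"turn": 0},
  {"tx": 0,"ty": 0,"tz": 0,"turn": 0},
  {"tx": 0,"ty": 0,"tz": 0,"turn": 0},
], gripper=0.15)

```text
time_s: 22.33
eef_pos: [0.4682, -0.1048, -0.0214]
eef_rot: [0.0, 0.493, 0.87, 0.0]
wrist_force: [-0.6, -0.3, 5.2]
opening: 0.362
```

Request:
move_arm([
  {"tx": 0,"ty": 0,"tz": -0.003,"turn": 0},
  {"tx": 0,"ty": 0,"tz": -0.01,"turn": 0},
  {"tx": 0,"ty": 0,"tz": -0.02,"turn": 0},
  {"tx": 0,"ty": 0,"tz": -0.035,"turn": 0},
  {"tx": 0,"ty": 0,"tz": -0.055,"turn": 0},
  {"tx": 0,"ty": 0,"tz": -0.075,"turn": 0},
  {"tx": 0,"ty": 0,"tz": -0.09,"turn": 0},
  {"tx": 0,"ty": 0,"tz": -0.098,"turn": 0},
  {"tx": 0,"ty": 0,"tz": -0.1,"turn": 0},
  {"tx": 0,"ty": 0,"tz": -0.1,"turn": 0},
  {"tx": 0,"ty": 0,"tz": -0.1,"turn": 0},
  {"tx": 0,"ty": 0,"tz": -0.1,"turn": 0},
])

```text
time_s: 23.33
eef_pos: [0.467, -0.1042, 0.0772]
eef_rot: [-0.001, 0.493, 0.87, -0.0]
wrist_force: [0.1, -0.1, -1.9]
opening: 0.361
```

Run:
```python
from chk import *
im,P,C=cloud(); cv2.imwrite('pics/18.png',im)
s=get_obs(); e=s['eef_pos'];print(e,s['wrist_force'],s['opening'])
hsv=cv2.cvtColor(im,cv2.COLOR_BGR2HSV); m=cv2.inRange(hsv,np.array((5,90,80)),np.array((22,255,255))); m[:,:270]=0;m[:,380:]=0; ys,xs=np.nonzero(m)
g=plane(*rayf(C,[xs.mean(),ys.mean()]),e[2]+.021+.040)[0]; print('glass',len(xs),g,'minus TCP',g-e)
inc(.4805,.2782,.08,95.2)
```

```text
[ 0.46697047 -0.10426281  0.0771771 ] [-0.14183025 -0.69705577 -1.03655742] 0.3614949454714913
glass 1948 [ 0.46859265 -0.1055798   0.1381771 ] minus TCP [ 0.00162218 -0.00131699  0.061     ]
t=23.38 inc tx 0.3213 ty 0.2079 tz -0.0025 turn 25.68 | phi 120.88 q6 -2.58 F [-0.1 -0.7 -1. ]
```

View pics/18.png

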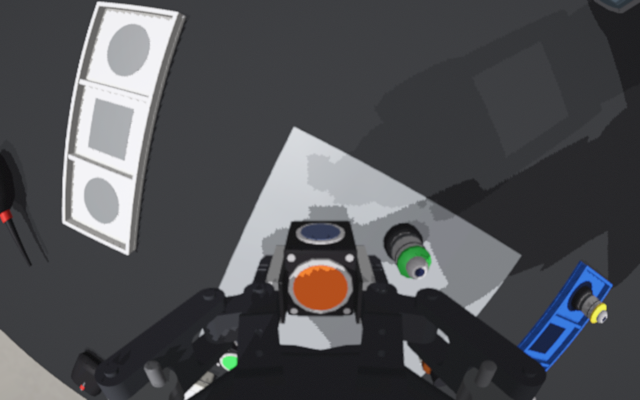

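The cube is held square at (320,280). Carrying it to the middle bay and turning it to the tray's angle.

Request:
move_arm([
  {"tx": 0.008,"ty": 0.005,"tz": 0,"turn": 1},
  {"tx": 0.025,"ty": 0.016,"tz": 0,"turn": 3},
  {"tx": 0.05,"ty": 0.032,"tz": 0,"turn": 6},
  {"tx": 0.08,"ty": 0.052,"tz": 0,"turn": 9},
  {"tx": 0.11,"ty": 0.071,"tz": 0,"turn": 12},
  {"tx": 0.14,"ty": 0.091,"tz": 0,"turn": 15},
  {"tx": 0.17,"ty": 0.11,"tz": 0,"turn": 18},
  {"tx": 0.2,"ty": 0.129,"tz": 0,"turn": 21},
  {"tx": 0.23,"ty": 0.149,"tz": 0,"turn": 24},
  {"tx": 0.26,"ty": 0.168,"tz": 0,"turn": 25.7},
  {"tx": 0.287,"ty": 0.186,"tz": 0,"turn": 25.7},
  {"tx": 0.307,"ty": 0.199,"tz": 0,"turn": 25.7},
  {"tx": 0.318,"ty": 0.206,"tz": 0,"turn": 25.7},
  {"tx": 0.322,"ty": 0.208,"tz": 0,"turn": 25.7},
  {"tx": 0.322,"ty": 0.208,"tz": 0.02,"turn": 25.7},
  {"tx": 0.322,"ty": 0.208,"tz": 0.035,"turn": 25.7},
  {"tx": 0.322,"ty": 0.208,"tz": 0.042,"turn": 25.7},
  {"tx": 0.322,"ty": 0.208,"tz": 0.042,"turn": 25.7},
  {"tx": 0.322,"ty": 0.208,"tz": 0.042,"turn": 25.7},
  {"tx": 0.322,"ty": 0.208,"tz": 0.042,"turn": 25.7},
])

```text
time_s: 25.05
eef_pos: [0.4819, 0.278, 0.0371]
eef_rot: [0.0, 0.675, 0.738, 0.0]
wrist_force: [0.3, -0.9, -0.9]
opening: 0.363
```

Run:
```python
from chk import *
im,P,C=cloud(); cv2.imwrite('pics/19.png',im)
s=get_obs(); e=s['eef_pos'];print(e,s['wrist_force'],s['opening'])
hsv=cv2.cvtColor(im,cv2.COLOR_BGR2HSV); m=cv2.inRange(hsv,np.array((5,90,80)),np.array((22,255,255))); m[:,:270]=0;m[:,380:]=0;m[:230]=0; ys,xs=np.nonzero(m)
g=plane(*rayf(C,[xs.mean(),ys.mean()]),e[2]+.0214+.040)[0]; print('glass',len(xs),g,'minus TCP',g-e)
inc(.480,.2795,-.0194,95.2)
```

```text
[0.48203023 0.27820504 0.03728786] [-0.52418703  0.36385479 -1.17997062] 0.3635254807726892
glass 1953 [0.48274859 0.27674867 0.09868786] minus TCP [ 0.00071837 -0.00145638  0.0614    ]
t=25.10 inc tx 0.0015 ty -0.0020 tz 0.0567 turn -0.06 | phi 95.14 q6 -1.35 F [-0.5  0.4 -1.2]
```

View pics/19.png

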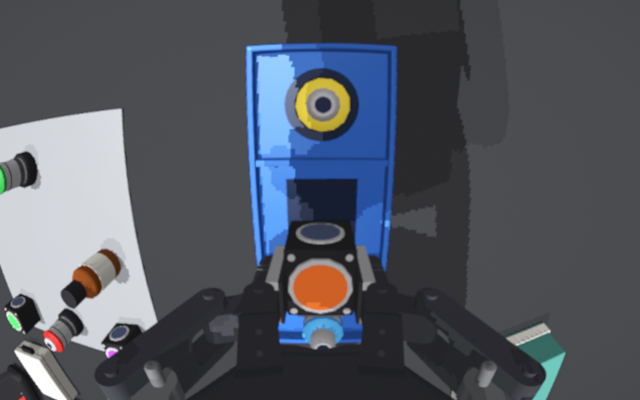

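Cube over the square pad, with yellow centred on its pad at (322,103). Lowering.

Request:
move_arm([
  {"tx": 0.0015,"ty": -0.002,"tz": 0.012,"turn": 0},
  {"tx": 0.0015,"ty": -0.002,"tz": 0.026,"turn": 0},
  {"tx": 0.0015,"ty": -0.002,"tz": 0.038,"turn": 0},
  {"tx": 0.0015,"ty": -0.002,"tz": 0.046,"turn": 0},
  {"tx": 0.0015,"ty": -0.002,"tz": 0.051,"turn": 0},
  {"tx": 0.0015,"ty": -0.002,"tz": 0.053,"turn": 0},
  {"tx": 0.0015,"ty": -0.002,"tz": 0.0535,"turn": 0},
  {"tx": 0.0015,"ty": -0.002,"tz": 0.0535,"turn": 0},
  {"tx": 0.0015,"ty": -0.002,"tz": 0.0535,"turn": 0},
  {"tx": 0.0015,"ty": -0.002,"tz": 0.0535,"turn": 0},
])

```text
time_s: 25.93
eef_pos: [0.4795, 0.2799, -0.0166]
eef_rot: [0.0, 0.674, 0.738, 0.001]
wrist_force: [-0.9, -0.9, -0.9]
opening: 0.366
```

Run:
```python
from chk import *
s=get_obs(); print(s['eef_pos'],s['opening'],s['wrist_force']); inc(.480,.2795,-.0194,95.2)
```

```text
[ 0.47951068  0.27993778 -0.01658389] 0.36608731897986035 [-0.91524223 -0.85465168 -0.90531313]
t=25.93 inc tx -0.0005 ty 0.0004 tz 0.0028 turn -0.01 | phi 95.19 q6 -1.35 F [-0.9 -0.9 -0.9]
```

Request:
move_arm([
  {"tx": 0,"ty": 0,"tz": 0.0005,"turn": 0},
  {"tx": 0,"ty": 0,"tz": 0.001,"turn": 0},
  {"tx": 0,"ty": 0,"tz": 0.0015,"turn": 0},
  {"tx": 0,"ty": 0,"tz": 0.002,"turn": 0},
  {"tx": 0,"ty": 0,"tz": 0.0024,"turn": 0},
  {"tx": 0,"ty": 0,"tz": 0.0024,"turn": 0},
])

```text
time_s: 26.43
eef_pos: [0.4789, 0.2797, -0.0194]
eef_rot: [-0.0, 0.674, 0.738, -0.0]
wrist_force: [-1.6, -0.6, 2.2]
opening: 0.362
```

Request:
move_arm([
  {"tx": 0,"ty": 0,"tz": 0,"turn": 0},
  {"tx": 0,"ty": 0,"tz": 0,"turn": 0},
  {"tx": 0,"ty": 0,"tz": 0,"turn": 0},
  {"tx": 0,"ty": 0,"tz": 0,"turn": 0},
  {"tx": 0,"ty": 0,"tz": 0,"turn": 0},
  {"tx": 0,"ty": 0,"tz": -0.01,"turn": 0},
  {"tx": 0,"ty": 0,"tz": -0.025,"turn": 0},
  {"tx": 0,"ty": 0,"tz": -0.05,"turn": 0},
  {"tx": 0,"ty": 0,"tz": -0.08,"turn": 0},
  {"tx": 0,"ty": 0,"tz": -0.1,"turn": 0},
  {"tx": 0,"ty": 0,"tz": -0.105,"turn": 0},
  {"tx": 0,"ty": 0,"tz": -0.105,"turn": 0},
  {"tx": 0,"ty": 0,"tz": -0.105,"turn": 0},
], gripper=0.55)

```text
time_s: 27.52
eef_pos: [0.4787, 0.2797, 0.0852]
eef_rot: [-0.0, 0.674, 0.738, -0.0]
wrist_force: [0.3, 0.6, 0.1]
opening: 0.553
```

Run:
```python
from chk import *
im,P,C=cloud(); cv2.imwrite('pics/20.png',im)
print(get_obs()['eef_pos']); cube(P,.4805,.278,.042); ns(P,.404,.271,.0595)
inc(.4654,-.0200,.085,101.3)
```

```text
[0.47802    0.27943417 0.08433382]
cube 1869 [480.1 278.6] [37.2 31.6] 5.2
nose 512 [0.4051 0.271  0.0599]
t=27.57 inc tx -0.2971 ty -0.0396 tz -0.0005 turn -6.12 | phi 95.18 q6 -1.35 F [-0.5  0.3 -1.2]
```

View pics/20.png

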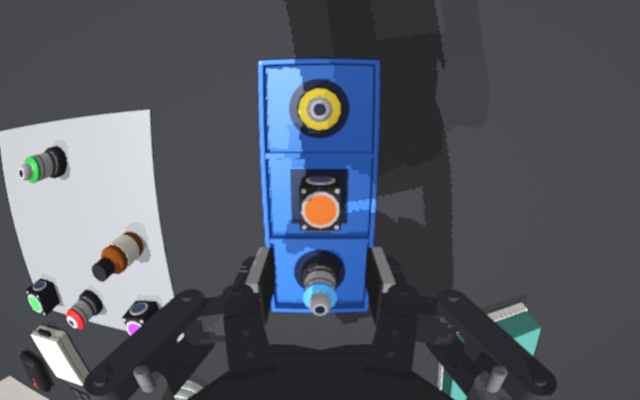

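The blue kit is complete: cube at (320,205), measured (0.4801, 0.2786) at 5.2° against (0.4805, 0.2782) at 5.2°. All three pieces are upright. Next is the green objective.

Request:
move_arm([
  {"tx": -0.015,"ty": -0.002,"tz": 0,"turn": -1},
  {"tx": -0.045,"ty": -0.006,"tz": 0,"turn": -2},
  {"tx": -0.08,"ty": -0.011,"tz": 0,"turn": -3},
  {"tx": -0.115,"ty": -0.015,"tz": 0,"turn": -4},
  {"tx": -0.15,"ty": -0.02,"tz": 0,"turn": -5},
  {"tx": -0.185,"ty": -0.025,"tz": 0,"turn": -6},
  {"tx": -0.22,"ty": -0.029,"tz": 0,"turn": -6.1},
  {"tx": -0.25,"ty": -0.033,"tz": 0,"turn": -6.1},
  {"tx": -0.275,"ty": -0.037,"tz": 0,"turn": -6.1},
  {"tx": -0.29,"ty": -0.039,"tz": 0,"turn": -6.1},
  {"tx": -0.297,"ty": -0.0395,"tz": 0,"turn": -6.1},
  {"tx": -0.297,"ty": -0.0395,"tz": 0.02,"turn": -6.1},
  {"tx": -0.297,"ty": -0.0395,"tz": 0.025,"turn": -6.1},
  {"tx": -0.297,"ty": -0.0395,"tz": 0.025,"turn": -6.1},
  {"tx": -0.297,"ty": -0.0395,"tz": 0.025,"turn": -6.1},
], gripper=0.7)

```text
time_s: 28.82
eef_pos: [0.4655, -0.0187, 0.0596]
eef_rot: [-0.001, 0.634, 0.773, -0.0]
wrist_force: [-1.0, 0.5, 0.1]
opening: 0.7
```

Run:
```python
from chk import *
im,P,C=cloud(); cv2.imwrite('pics/21.png',im)
s=get_obs(); print(s['eef_pos'],s['wrist_force']); ns(P,.4654,-.0202,.0595)
inc(.4654,-.0196,-.021,101.3)
```

```text
[ 0.46620994 -0.01885831  0.06025907] [-0.34507391  0.21302494 -0.79974678]
nose 484 [ 0.4634 -0.0206  0.0601]
t=28.87 inc tx -0.0006 ty -0.0009 tz 0.0813 turn 0.04 | phi 101.34 q6 -2.06 F [-0.3  0.2 -0.8]
```

View pics/21.png

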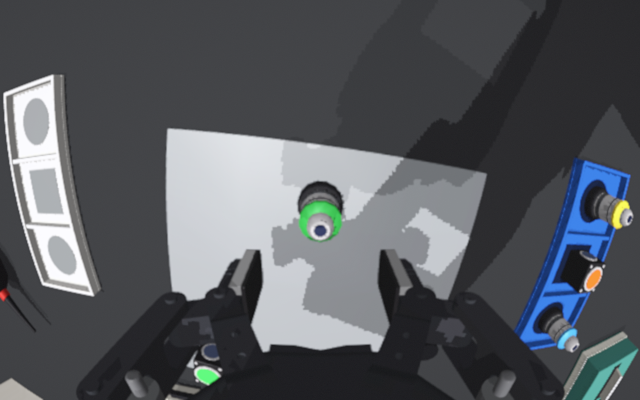

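The green objective is lined up at (320,215), between the pads. Descending.

Request:
move_arm([
  {"tx": -0.0005,"ty": -0.001,"tz": 0.02,"turn": 0},
  {"tx": -0.0005,"ty": -0.001,"tz": 0.04,"turn": 0},
  {"tx": -0.0005,"ty": -0.001,"tz": 0.058,"turn": 0},
  {"tx": -0.0005,"ty": -0.001,"tz": 0.07,"turn": 0},
  {"tx": -0.0005,"ty": -0.001,"tz": 0.077,"turn": 0},
  {"tx": -0.0005,"ty": -0.001,"tz": 0.0805,"turn": 0},
  {"tx": -0.0005,"ty": -0.001,"tz": 0.0805,"turn": 0},
  {"tx": -0.0005,"ty": -0.001,"tz": 0.0805,"turn": 0},
  {"tx": -0.0005,"ty": -0.001,"tz": 0.0805,"turn": 0},
])

```text
time_s: 29.62
eef_pos: [0.4665, -0.0205, -0.0192]
eef_rot: [0.001, 0.634, 0.773, 0.0]
wrist_force: [0.2, -0.9, 0.5]
opening: 0.705
```

Run:
```python
from chk import *
im,P,C=cloud(); cv2.imwrite('pics/22.png',im)
s=get_obs(); print(s['eef_pos'],s['wrist_force']); ns(P,.4654,-.0202,.0595)
inc(.4654,-.0196,-.021,101.3)
```

```text
[ 0.46643848 -0.02049765 -0.01918723] [ 0.94283403 -0.03917658 -0.302453  ]
nose 1046 [ 0.4624 -0.021   0.0601]
t=29.67 inc tx 0.0011 ty -0.0008 tz 0.0018 turn -0.01 | phi 101.29 q6 -2.07 F [ 0.9 -0.  -0.3]
```

View pics/22.png

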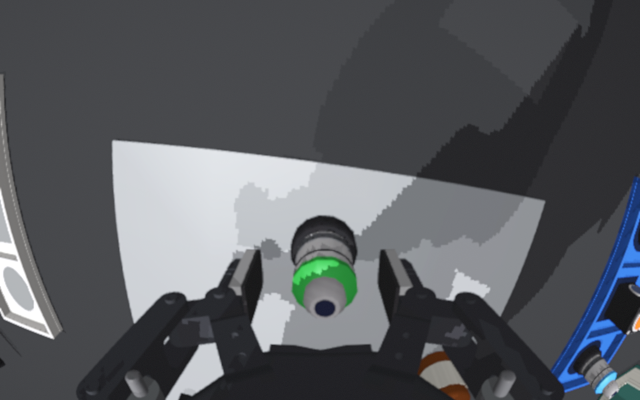

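Request:
move_arm([
  {"tx": 0.001,"ty": -0.0015,"tz": 0.001,"turn": 0},
  {"tx": 0.001,"ty": -0.0015,"tz": 0.0016,"turn": 0},
  {"tx": 0.001,"ty": -0.0015,"tz": 0.0016,"turn": 0},
])

```text
time_s: 29.92
eef_pos: [0.4638, -0.0196, -0.0216]
eef_rot: [0.0, 0.634, 0.773, 0.0]
wrist_force: [0.1, 0.4, -0.6]
opening: 0.702
```

Request:
move_arm([
  {"tx": 0,"ty": 0,"tz": 0,"turn": 0},
  {"tx": 0,"ty": 0,"tz": 0,"turn": 0},
  {"tx": 0,"ty": 0,"tz": 0,"turn": 0},
  {"tx": 0,"ty": 0,"tz": 0,"turn": 0},
  {"tx": 0,"ty": 0,"tz": 0,"turn": 0},
  {"tx": 0,"ty": 0,"tz": 0,"turn": 0},
  {"tx": 0,"ty": 0,"tz": 0,"turn": 0},
  {"tx": 0,"ty": 0,"tz": 0,"turn": 0},
  {"tx": 0,"ty": 0,"tz": 0,"turn": 0},
], gripper=0.1)

```text
time_s: 30.67
eef_pos: [0.4642, -0.0196, -0.0208]
eef_rot: [0.0, 0.634, 0.773, 0.0]
wrist_force: [-3.5, 1.4, 10.1]
opening: 0.316
```

Request:
move_arm([
  {"tx": 0,"ty": 0,"tz": -0.003,"turn": 0},
  {"tx": 0,"ty": 0,"tz": -0.01,"turn": 0},
  {"tx": 0,"ty": 0,"tz": -0.02,"turn": 0},
  {"tx": 0,"ty": 0,"tz": -0.035,"turn": 0},
  {"tx": 0,"ty": 0,"tz": -0.055,"turn": 0},
  {"tx": 0,"ty": 0,"tz": -0.075,"turn": 0},
  {"tx": 0,"ty": 0,"tz": -0.09,"turn": 0},
  {"tx": 0,"ty": 0,"tz": -0.098,"turn": 0},
  {"tx": 0,"ty": 0,"tz": -0.1,"turn": 0},
  {"tx": 0,"ty": 0,"tz": -0.1,"turn": 0},
  {"tx": 0,"ty": 0,"tz": -0.1,"turn": 0},
  {"tx": 0,"ty": 0,"tz": -0.1,"turn": 0},
])

```text
time_s: 31.67
eef_pos: [0.463, -0.0194, 0.0772]
eef_rot: [-0.001, 0.634, 0.773, -0.0]
wrist_force: [-0.0, 0.1, -0.8]
opening: 0.315
```

Run:
```python
from chk import *
im,P,C=cloud(); cv2.imwrite('pics/23.png',im)
s=get_obs(); print(s['eef_pos'],s['wrist_force'],s['opening']); nose(P,s['eef_pos'][2]+.021+.002+.0575)
inc(.4362,-.3268,.079,101.3)
```

```text
[ 0.46299987 -0.01934352  0.07722802] [ 0.81273088  0.58126639 -1.8450298 ] 0.3141419975321626
nose n 996 med [ 0.4617 -0.0211  0.1582] circ [459.5 -17.5] 13.4 minus TCP [-0.0013 -0.0018  0.081 ]
t=31.72 inc tx -0.2963 ty -0.0864 tz -0.0019 turn -0.02 | phi 101.28 q6 -2.07 F [ 0.8  0.6 -1.8]
```

View pics/23.png

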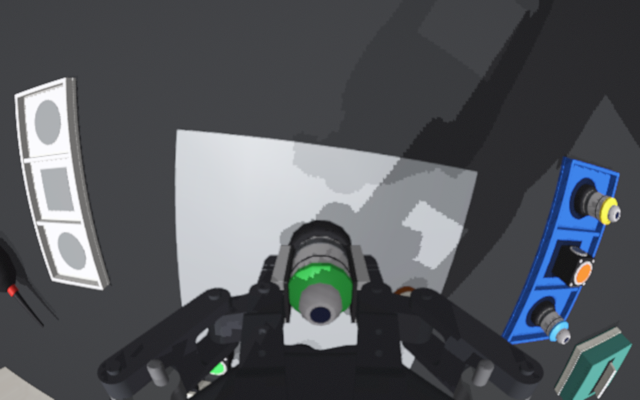

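The green objective is held upright at (320,290). Carrying it to the near pad of the white tray.

Request:
move_arm([
  {"tx": -0.01,"ty": -0.003,"tz": 0,"turn": 0},
  {"tx": -0.03,"ty": -0.009,"tz": 0,"turn": 0},
  {"tx": -0.055,"ty": -0.016,"tz": 0,"turn": 0},
  {"tx": -0.085,"ty": -0.025,"tz": 0,"turn": 0},
  {"tx": -0.115,"ty": -0.034,"tz": 0,"turn": 0},
  {"tx": -0.145,"ty": -0.042,"tz": 0,"turn": 0},
  {"tx": -0.175,"ty": -0.051,"tz": 0,"turn": 0},
  {"tx": -0.205,"ty": -0.06,"tz": 0,"turn": 0},
  {"tx": -0.235,"ty": -0.069,"tz": 0,"turn": 0},
  {"tx": -0.26,"ty": -0.076,"tz": 0,"turn": 0},
  {"tx": -0.28,"ty": -0.082,"tz": 0,"turn": 0},
  {"tx": -0.291,"ty": -0.085,"tz": 0,"turn": 0},
  {"tx": -0.296,"ty": -0.0862,"tz": 0,"turn": 0},
  {"tx": -0.296,"ty": -0.0862,"tz": 0.02,"turn": 0},
  {"tx": -0.296,"ty": -0.0862,"tz": 0.035,"turn": 0},
  {"tx": -0.296,"ty": -0.0862,"tz": 0.042,"turn": 0},
  {"tx": -0.296,"ty": -0.0862,"tz": 0.042,"turn": 0},
  {"tx": -0.296,"ty": -0.0862,"tz": 0.042,"turn": 0},
  {"tx": -0.296,"ty": -0.0862,"tz": 0.042,"turn": 0},
])

```text
time_s: 33.3
eef_pos: [0.4379, -0.3268, 0.0371]
eef_rot: [0.001, 0.634, 0.773, -0.0]
wrist_force: [-0.6, 0.0, -0.8]
opening: 0.316
```

Run:
```python
from chk import *
im,P,C=cloud(); cv2.imwrite('pics/24.png',im)
s=get_obs(); print(s['eef_pos'],s['wrist_force'],s['opening']); nose(P,s['eef_pos'][2]+.021+.002+.0575)
inc(.4368,-.3267,-.019,101.3)
```

```text
[ 0.4379747  -0.32704777  0.03731376] [ 0.58437071 -0.88206832 -1.57803467] 0.31538512837436244
nose n 961 med [ 0.4365 -0.3285  0.118 ] circ [ 437.8 -328. ] 8.6 minus TCP [-0.0015 -0.0015  0.0807]
t=33.35 inc tx 0.0007 ty -0.0011 tz 0.0563 turn 0.02 | phi 101.32 q6 -2.63 F [ 0.6 -0.9 -1.6]
```

View pics/24.png

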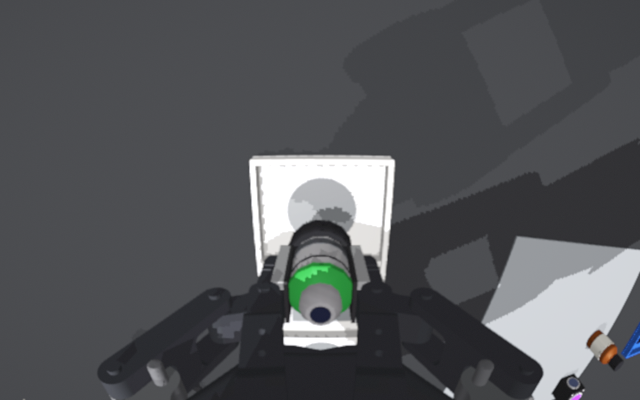

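Aligned over the near white bay, and the walls are square in the picture. Lowering.

Request:
move_arm([
  {"tx": 0.001,"ty": -0.001,"tz": 0.012,"turn": 0},
  {"tx": 0.001,"ty": -0.001,"tz": 0.026,"turn": 0},
  {"tx": 0.001,"ty": -0.001,"tz": 0.038,"turn": 0},
  {"tx": 0.001,"ty": -0.001,"tz": 0.046,"turn": 0},
  {"tx": 0.001,"ty": -0.001,"tz": 0.051,"turn": 0},
  {"tx": 0.001,"ty": -0.001,"tz": 0.053,"turn": 0},
  {"tx": 0.001,"ty": -0.001,"tz": 0.0535,"turn": 0},
  {"tx": 0.001,"ty": -0.001,"tz": 0.0535,"turn": 0},
  {"tx": 0.001,"ty": -0.001,"tz": 0.0535,"turn": 0},
  {"tx": 0.001,"ty": -0.001,"tz": 0.0535,"turn": 0},
])

```text
time_s: 34.18
eef_pos: [0.4365, -0.3264, -0.0166]
eef_rot: [0.001, 0.634, 0.773, -0.0]
wrist_force: [-0.3, -0.5, -0.8]
opening: 0.31
```

Run:
```python
from chk import *
s=get_obs(); print(s['eef_pos'],s['opening'],s['wrist_force']); inc(.4368,-.3267,-.019,101.3)
```

```text
[ 0.43647603 -0.32640372 -0.01662237] 0.30994304162595027 [-0.25660603 -0.45071522 -0.75091372]
t=34.18 inc tx -0.0004 ty 0.0003 tz 0.0024 turn -0.02 | phi 101.28 q6 -2.63 F [-0.3 -0.5 -0.8]
```

Request:
move_arm([
  {"tx": 0,"ty": 0,"tz": 0.0005,"turn": 0},
  {"tx": 0,"ty": 0,"tz": 0.001,"turn": 0},
  {"tx": 0,"ty": 0,"tz": 0.0015,"turn": 0},
  {"tx": 0,"ty": 0,"tz": 0.002,"turn": 0},
  {"tx": 0,"ty": 0,"tz": 0.0022,"turn": 0},
  {"tx": 0,"ty": 0,"tz": 0.0022,"turn": 0},
])

```text
time_s: 34.68
eef_pos: [0.4362, -0.3261, -0.0188]
eef_rot: [0.0, 0.634, 0.773, -0.0]
wrist_force: [-2.0, 1.7, 4.9]
opening: 0.312
```

Touchdown. Releasing and rising.

Request:
move_arm([
  {"tx": 0,"ty": 0,"tz": 0,"turn": 0},
  {"tx": 0,"ty": 0,"tz": 0,"turn": 0},
  {"tx": 0,"ty": 0,"tz": 0,"turn": 0},
  {"tx": 0,"ty": 0,"tz": 0,"turn": 0},
  {"tx": 0,"ty": 0,"tz": 0,"turn": 0},
  {"tx": 0,"ty": 0,"tz": -0.01,"turn": 0},
  {"tx": 0,"ty": 0,"tz": -0.025,"turn": 0},
  {"tx": 0,"ty": 0,"tz": -0.05,"turn": 0},
  {"tx": 0,"ty": 0,"tz": -0.08,"turn": 0},
  {"tx": 0,"ty": 0,"tz": -0.1,"turn": 0},
  {"tx": 0,"ty": 0,"tz": -0.105,"turn": 0},
  {"tx": 0,"ty": 0,"tz": -0.105,"turn": 0},
  {"tx": 0,"ty": 0,"tz": -0.105,"turn": 0},
], gripper=0.55)

```text
time_s: 35.77
eef_pos: [0.4359, -0.3257, 0.0854]
eef_rot: [-0.0, 0.634, 0.773, 0.0]
wrist_force: [-0.8, 0.1, -0.7]
opening: 0.551
```

Run:
```python
from chk import *
im,P,C=cloud(); cv2.imwrite('pics/25.png',im)
print(get_obs()['eef_pos']); ns(P,.436,-.328,.0615)
inc(.655,-.0970,.085,88.9)
```

```text
[ 0.43543453 -0.32523238  0.08451282]
nose 387 [ 0.4357 -0.3277  0.0621]
t=35.82 inc tx 0.1809 ty 0.2600 tz -0.0004 turn 12.38 | phi 101.28 q6 -2.63 F [ 0.3  0.6 -0.8]
```

View pics/25.png

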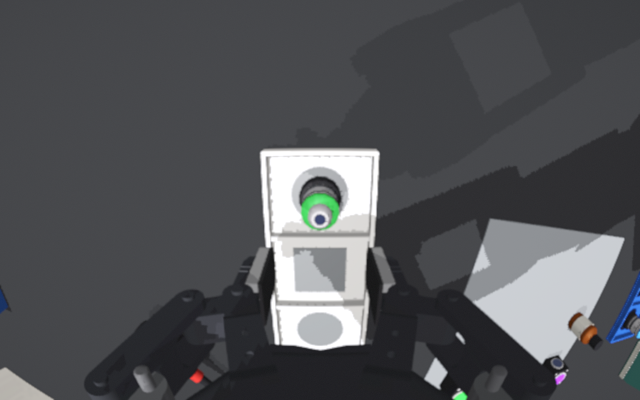

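The green objective is upright on its pad at (320,205), measured (0.4357, −0.3277) against (0.436, −0.328). Next is the green cube.

Request:
move_arm([
  {"tx": 0.008,"ty": 0.012,"tz": 0,"turn": 1},
  {"tx": 0.024,"ty": 0.035,"tz": 0,"turn": 3},
  {"tx": 0.044,"ty": 0.063,"tz": 0,"turn": 6},
  {"tx": 0.064,"ty": 0.092,"tz": 0,"turn": 9},
  {"tx": 0.084,"ty": 0.121,"tz": 0,"turn": 12},
  {"tx": 0.104,"ty": 0.15,"tz": 0,"turn": 12.4},
  {"tx": 0.124,"ty": 0.178,"tz": 0,"turn": 12.4},
  {"tx": 0.144,"ty": 0.207,"tz": 0,"turn": 12.4},
  {"tx": 0.16,"ty": 0.23,"tz": 0,"turn": 12.4},
  {"tx": 0.172,"ty": 0.248,"tz": 0,"turn": 12.4},
  {"tx": 0.179,"ty": 0.257,"tz": 0,"turn": 12.4},
  {"tx": 0.181,"ty": 0.26,"tz": 0,"turn": 12.4},
  {"tx": 0.181,"ty": 0.26,"tz": 0,"turn": 12.4},
  {"tx": 0.181,"ty": 0.26,"tz": 0,"turn": 12.4},
  {"tx": 0.181,"ty": 0.26,"tz": 0,"turn": 12.4},
], gripper=0.65)

```text
time_s: 37.07
eef_pos: [0.6546, -0.0988, 0.0852]
eef_rot: [-0.0, 0.714, 0.7, -0.0]
wrist_force: [-0.0, 1.1, 0.2]
opening: 0.655
```

Run:
```python
from chk import *
im,P,C=cloud(); cv2.imwrite('pics/26.png',im)
s=get_obs(); print(s['eef_pos'],s['wrist_force']); cube(P,.655,-.097); ns(P,.6475,-.0057,.0525)
inc(.655,-.0970,-.021,88.9)
```

```text
[ 0.65482891 -0.09883067  0.08542308] [ 0.65585055  0.18909331 -0.3987539 ]
cube 1917 [655.1 -97.3] [32.3 37.7] 89.8
nose 456 [ 0.6474 -0.0075  0.053 ]
t=37.12 inc tx 0.0018 ty 0.0002 tz 0.1064 turn -0.11 | phi 88.79 q6 -1.88 F [ 0.7  0.2 -0.4]
```

View pics/26.png

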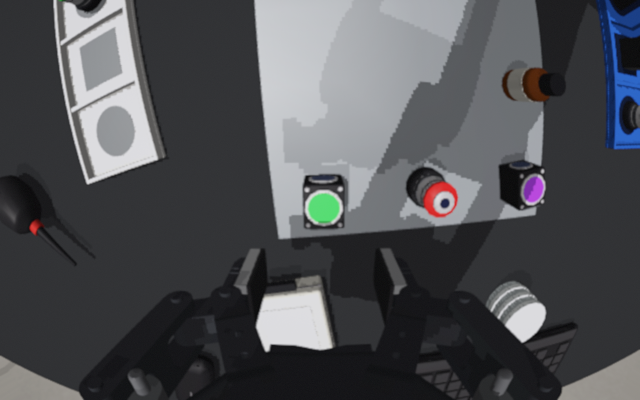

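Run:
```python
from h import *
C=cal('top'); d=np.load('pics/top0d.npy')
for uv in [(370,100),(360,120),(380,125),(356,128)]:
    o,r=ray(C,uv); print(uv,(o+r*d[uv[1],uv[0]]).round(3))
```

```text
(370, 100) [[ 0.805 -0.131  0.033]]
(360, 120) [[ 0.758 -0.108  0.028]]
(380, 125) [[ 0.745 -0.154  0.033]]
(356, 128) [[ 0.741 -0.099  0.02 ]]
```

The white box (33 mm high, from x≈0.735) is clear of the gripper. Red is 91 mm away. The cube is seen at (324,203); turn 0.5° towards the new yaw reading and descend.

Request:
move_arm([
  {"tx": 0.002,"ty": 0,"tz": 0.02,"turn": -0.5},
  {"tx": 0.002,"ty": 0,"tz": 0.045,"turn": -0.5},
  {"tx": 0.002,"ty": 0,"tz": 0.067,"turn": -0.5},
  {"tx": 0.002,"ty": 0,"tz": 0.084,"turn": -0.5},
  {"tx": 0.002,"ty": 0,"tz": 0.096,"turn": -0.5},
  {"tx": 0.002,"ty": 0,"tz": 0.103,"turn": -0.5},
  {"tx": 0.002,"ty": 0,"tz": 0.106,"turn": -0.5},
  {"tx": 0.002,"ty": 0,"tz": 0.106,"turn": -0.5},
  {"tx": 0.002,"ty": 0,"tz": 0.106,"turn": -0.5},
  {"tx": 0.002,"ty": 0,"tz": 0.106,"turn": -0.5},
])

```text
time_s: 37.95
eef_pos: [0.6567, -0.096, -0.019]
eef_rot: [0.001, 0.711, 0.703, 0.001]
wrist_force: [-0.5, -0.3, -0.4]
opening: 0.649
```

Run:
```python
from chk import *
im,P,C=cloud(); cv2.imwrite('pics/27.png',im)
s=get_obs(); print(s['eef_pos'],s['wrist_force'])
inc(.655,-.0965,-.021,89.3)
```

```text
[ 0.65670699 -0.09589479 -0.01904369] [0.01265828 0.76155166 0.08965669]
t=38.00 inc tx -0.0006 ty -0.0017 tz 0.0020 turn 0.09 | phi 89.39 q6 -1.88 F [0.  0.8 0.1]
```

View pics/27.png

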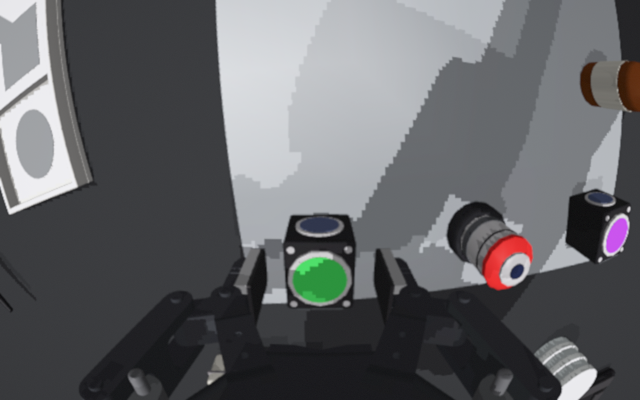

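The cube is square and centred between the pads at (320,270), and red is well clear.

Request:
move_arm([
  {"tx": -0.0005,"ty": -0.0015,"tz": 0.001,"turn": 0},
  {"tx": -0.0005,"ty": -0.0015,"tz": 0.0018,"turn": 0},
  {"tx": -0.0005,"ty": -0.0015,"tz": 0.0018,"turn": 0},
])

```text
time_s: 38.25
eef_pos: [0.6541, -0.0961, -0.0221]
eef_rot: [0.0, 0.711, 0.703, 0.0]
wrist_force: [0.2, -0.7, 0.8]
opening: 0.647
```

Request:
move_arm([
  {"tx": 0,"ty": 0,"tz": 0,"turn": 0},
  {"tx": 0,"ty": 0,"tz": 0,"turn": 0},
  {"tx": 0,"ty": 0,"tz": 0,"turn": 0},
  {"tx": 0,"ty": 0,"tz": 0,"turn": 0},
  {"tx": 0,"ty": 0,"tz": 0,"turn": 0},
  {"tx": 0,"ty": 0,"tz": 0,"turn": 0},
  {"tx": 0,"ty": 0,"tz": 0,"turn": 0},
  {"tx": 0,"ty": 0,"tz": 0,"turn": 0},
], gripper=0.15)

```text
time_s: 38.92
eef_pos: [0.6545, -0.0962, -0.0219]
eef_rot: [0.0, 0.711, 0.703, 0.0]
wrist_force: [0.3, -1.1, 2.7]
opening: 0.365
```

Request:
move_arm([
  {"tx": 0,"ty": 0,"tz": -0.003,"turn": 0},
  {"tx": 0,"ty": 0,"tz": -0.01,"turn": 0},
  {"tx": 0,"ty": 0,"tz": -0.02,"turn": 0},
  {"tx": 0,"ty": 0,"tz": -0.035,"turn": 0},
  {"tx": 0,"ty": 0,"tz": -0.055,"turn": 0},
  {"tx": 0,"ty": 0,"tz": -0.075,"turn": 0},
  {"tx": 0,"ty": 0,"tz": -0.09,"turn": 0},
  {"tx": 0,"ty": 0,"tz": -0.098,"turn": 0},
  {"tx": 0,"ty": 0,"tz": -0.1,"turn": 0},
  {"tx": 0,"ty": 0,"tz": -0.1,"turn": 0},
  {"tx": 0,"ty": 0,"tz": -0.1,"turn": 0},
  {"tx": 0,"ty": 0,"tz": -0.1,"turn": 0},
])

```text
time_s: 39.92
eef_pos: [0.6532, -0.0958, 0.0764]
eef_rot: [-0.001, 0.711, 0.703, -0.001]
wrist_force: [0.8, 0.5, -0.7]
opening: 0.363
```

Run:
```python
from chk import *
im,P,C=cloud(); cv2.imwrite('pics/28.png',im)
s=get_obs(); e=s['eef_pos'];print(e,s['wrist_force'],s['opening'])
hsv=cv2.cvtColor(im,cv2.COLOR_BGR2HSV); m=cv2.inRange(hsv,np.array((50,90,60)),np.array((75,255,255))); m[:,:270]=0;m[:,380:]=0; ys,xs=np.nonzero(m)
g=plane(*rayf(C,[xs.mean(),ys.mean()]),e[2]+.021+.040)[0]; print('glass',len(xs),g,'minus TCP',g-e)
inc(.5102,-.3120,.08,101.3)
```

```text
[ 0.65323113 -0.09576876  0.07636524] [ 0.09461803 -0.72476088 -1.05705193] 0.3626106453238572
glass 1922 [ 0.65495371 -0.09693475  0.13736524] minus TCP [ 0.00172258 -0.00116599  0.061     ]
t=39.97 inc tx -0.2178 ty -0.1407 tz -0.0035 turn -11.92 | phi 89.38 q6 -1.88 F [ 0.1 -0.7 -1.1]
```

View pics/28.png

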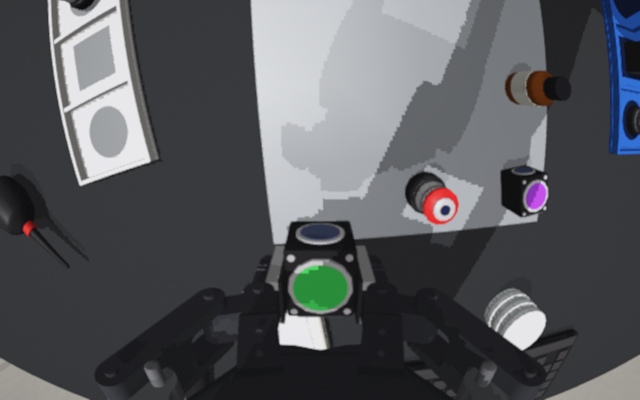

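Request:
move_arm([
  {"tx": -0.007,"ty": -0.005,"tz": 0,"turn": -1},
  {"tx": -0.022,"ty": -0.014,"tz": 0,"turn": -2},
  {"tx": -0.042,"ty": -0.027,"tz": 0,"turn": -4},
  {"tx": -0.065,"ty": -0.042,"tz": 0,"turn": -6},
  {"tx": -0.09,"ty": -0.059,"tz": 0,"turn": -8},
  {"tx": -0.115,"ty": -0.075,"tz": 0,"turn": -10},
  {"tx": -0.14,"ty": -0.091,"tz": 0,"turn": -11.9},
  {"tx": -0.165,"ty": -0.108,"tz": 0,"turn": -11.9},
  {"tx": -0.188,"ty": -0.123,"tz": 0,"turn": -11.9},
  {"tx": -0.205,"ty": -0.134,"tz": 0,"turn": -11.9},
  {"tx": -0.215,"ty": -0.14,"tz": 0,"turn": -11.9},
  {"tx": -0.218,"ty": -0.142,"tz": 0,"turn": -11.9},
  {"tx": -0.218,"ty": -0.142,"tz": 0.015,"turn": -11.9},
  {"tx": -0.218,"ty": -0.142,"tz": 0.032,"turn": -11.9},
  {"tx": -0.218,"ty": -0.142,"tz": 0.04,"turn": -11.9},
  {"tx": -0.218,"ty": -0.142,"tz": 0.04,"turn": -11.9},
  {"tx": -0.218,"ty": -0.142,"tz": 0.04,"turn": -11.9},
  {"tx": -0.218,"ty": -0.142,"tz": 0.04,"turn": -11.9},
  {"tx": -0.218,"ty": -0.142,"tz": 0.04,"turn": -11.9},
])

```text
time_s: 41.55
eef_pos: [0.5107, -0.3128, 0.0389]
eef_rot: [0.001, 0.634, 0.773, -0.0]
wrist_force: [-0.3, 0.4, -1.0]
opening: 0.363
```

Run:
```python
from chk import *
im,P,C=cloud(); cv2.imwrite('pics/29.png',im)
s=get_obs(); e=s['eef_pos'];print(e,s['wrist_force'],s['opening'])
inc(.5088,-.3121,-.0199,101.3)
```

```text
[ 0.51067221 -0.31286389  0.03885409] [ 0.72027322 -0.49195826 -0.85885824] 0.36392040615577903
t=41.60 inc tx 0.0012 ty -0.0018 tz 0.0588 turn 0.01 | phi 101.31 q6 -2.52 F [ 0.7 -0.5 -0.9]
```

View pics/29.png

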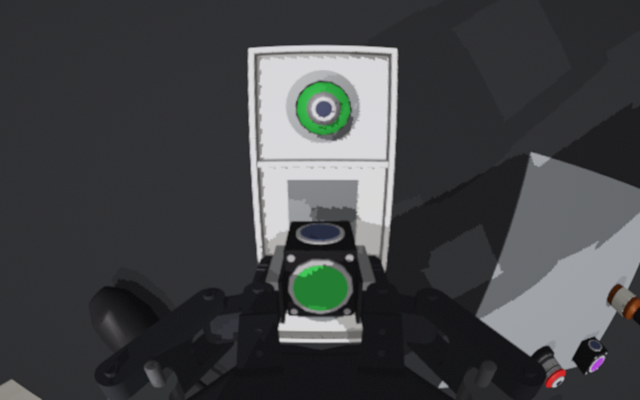

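The cube is over the square pad, with the green objective centred on its pad at (323,108). Lowering.

Request:
move_arm([
  {"tx": 0.001,"ty": -0.0015,"tz": 0.012,"turn": 0},
  {"tx": 0.001,"ty": -0.0015,"tz": 0.027,"turn": 0},
  {"tx": 0.001,"ty": -0.0015,"tz": 0.04,"turn": 0},
  {"tx": 0.001,"ty": -0.0015,"tz": 0.049,"turn": 0},
  {"tx": 0.001,"ty": -0.0015,"tz": 0.053,"turn": 0},
  {"tx": 0.001,"ty": -0.0015,"tz": 0.055,"turn": 0},
  {"tx": 0.001,"ty": -0.0015,"tz": 0.0555,"turn": 0},
  {"tx": 0.001,"ty": -0.0015,"tz": 0.0555,"turn": 0},
  {"tx": 0.001,"ty": -0.0015,"tz": 0.0555,"turn": 0},
  {"tx": 0.001,"ty": -0.0015,"tz": 0.0555,"turn": 0},
])

```text
time_s: 42.43
eef_pos: [0.5087, -0.3123, -0.017]
eef_rot: [0.001, 0.634, 0.773, -0.0]
wrist_force: [0.2, 0.5, -1.6]
opening: 0.367
```

Run:
```python
from chk import *
s=get_obs(); print(s['eef_pos'],s['opening'],s['wrist_force']); inc(.5088,-.3121,-.0199,101.3)
```

```text
[ 0.5086558  -0.31225621 -0.01702237] 0.36670006630485075 [ 0.18491513  0.46853393 -1.61591742]
t=42.43 inc tx 0.0001 ty 0.0002 tz 0.0029 turn -0.01 | phi 101.29 q6 -2.52 F [ 0.2  0.5 -1.6]
```

Request:
move_arm([
  {"tx": 0,"ty": 0,"tz": 0.0005,"turn": 0},
  {"tx": 0,"ty": 0,"tz": 0.001,"turn": 0},
  {"tx": 0,"ty": 0,"tz": 0.0015,"turn": 0},
  {"tx": 0,"ty": 0,"tz": 0.002,"turn": 0},
  {"tx": 0,"ty": 0,"tz": 0.0025,"turn": 0},
  {"tx": 0,"ty": 0,"tz": 0.0025,"turn": 0},
])

```text
time_s: 42.93
eef_pos: [0.5082, -0.3119, -0.02]
eef_rot: [-0.0, 0.634, 0.773, -0.0]
wrist_force: [-1.0, 1.2, 1.4]
opening: 0.361
```

Request:
move_arm([
  {"tx": 0,"ty": 0,"tz": 0,"turn": 0},
  {"tx": 0,"ty": 0,"tz": 0,"turn": 0},
  {"tx": 0,"ty": 0,"tz": 0,"turn": 0},
  {"tx": 0,"ty": 0,"tz": 0,"turn": 0},
  {"tx": 0,"ty": 0,"tz": 0,"turn": 0},
  {"tx": 0,"ty": 0,"tz": -0.01,"turn": 0},
  {"tx": 0,"ty": 0,"tz": -0.025,"turn": 0},
  {"tx": 0,"ty": 0,"tz": -0.05,"turn": 0},
  {"tx": 0,"ty": 0,"tz": -0.085,"turn": 0},
  {"tx": 0,"ty": 0,"tz": -0.12,"turn": 0},
  {"tx": 0,"ty": 0,"tz": -0.155,"turn": 0},
  {"tx": 0,"ty": 0,"tz": -0.18,"turn": 0},
  {"tx": 0,"ty": 0,"tz": -0.19,"turn": 0},
  {"tx": 0,"ty": 0,"tz": -0.19,"turn": 0},
  {"tx": 0,"ty": 0,"tz": -0.19,"turn": 0},
], gripper=0.55)

```text
time_s: 44.18
eef_pos: [0.508, -0.3117, 0.1695]
eef_rot: [0.0, 0.634, 0.773, -0.0]
wrist_force: [0.4, -0.3, -1.0]
opening: 0.551
```

Run:
```python
from chk import *
im,P,C=cloud(); cv2.imwrite('pics/30.png',im)
print(get_obs()['eef_pos']); cube(P,.5103,-.3132,.042); ns(P,.436,-.328,.0615)
inc(.60,.0,.2,95)
```

```text
[ 0.50731941 -0.3110489   0.16803817]
cube 1071 [ 509.  -312.8] [36.7 31.2] 11.4
nose 244 [ 0.437  -0.3272  0.062 ]
t=44.23 inc tx 0.2870 ty 0.1517 tz -0.0316 turn 6.28 | phi 101.28 q6 -2.52 F [-0.6  0.5 -0.6]
```

View pics/30.png

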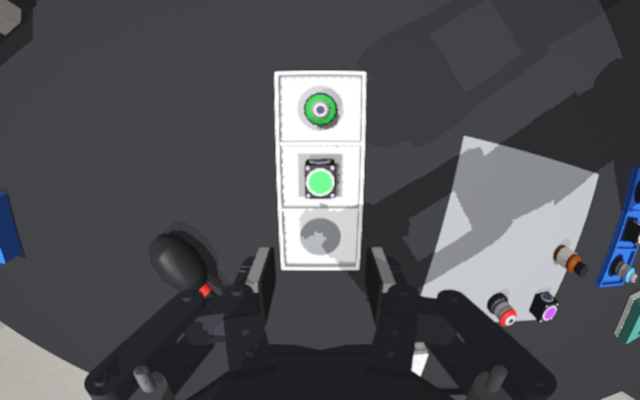

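The white kit is done: green objective at (320,108), cube at (320,180) measured (0.5090, −0.3128) at 11.4°. Backing off to the overview pose for a final look at everything.

Request:
move_arm([
  {"tx": 0.015,"ty": 0.008,"tz": -0.005,"turn": 1},
  {"tx": 0.045,"ty": 0.024,"tz": -0.01,"turn": 2},
  {"tx": 0.075,"ty": 0.04,"tz": -0.015,"turn": 3},
  {"tx": 0.105,"ty": 0.055,"tz": -0.02,"turn": 4},
  {"tx": 0.135,"ty": 0.071,"tz": -0.025,"turn": 5},
  {"tx": 0.165,"ty": 0.087,"tz": -0.03,"turn": 6},
  {"tx": 0.195,"ty": 0.103,"tz": -0.03,"turn": 6.3},
  {"tx": 0.225,"ty": 0.119,"tz": -0.03,"turn": 6.3},
  {"tx": 0.25,"ty": 0.132,"tz": -0.03,"turn": 6.3},
  {"tx": 0.27,"ty": 0.143,"tz": -0.03,"turn": 6.3},
  {"tx": 0.282,"ty": 0.149,"tz": -0.03,"turn": 6.3},
  {"tx": 0.287,"ty": 0.152,"tz": -0.03,"turn": 6.3},
  {"tx": 0.287,"ty": 0.152,"tz": -0.03,"turn": 6.3},
  {"tx": 0.287,"ty": 0.152,"tz": -0.03,"turn": 6.3},
  {"tx": 0.287,"ty": 0.152,"tz": -0.03,"turn": 6.3},
  {"tx": 0.287,"ty": 0.152,"tz": -0.03,"turn": 6.3},
])

```text
time_s: 45.57
eef_pos: [0.6009, -0.002, 0.1996]
eef_rot: [-0.0, 0.676, 0.737, -0.0]
wrist_force: [0.3, 0.3, -0.2]
opening: 0.553
```

Run:
```python
from chk import *
im,P,C=cloud(); cv2.imwrite('pics/31.png',im)
print(get_obs()['eef_pos'])
for n,x,y,h in(('yel',.4044,.2712,.0595),('lb',.5561,.2852,.0635),('grn',.436,-.328,.0615),('red',.6475,-.0057,.0525)): print(n,end=' ');ns(P,x,y,h)
for n,x,y,h in(('or',.4805,.2782,.042),('gr',.5103,-.3132,.042),('vi',.642,.09,.04)): print(n,end=' ');cube(P,x,y,h)
g=im.min(2); m=cv2.inRange(g,110,185); m[:,:60]=0;m[:,160:]=0;m[200:]=0; m=cv2.morphologyEx(m,cv2.MORPH_OPEN,np.ones((7,7),np.uint8))
cs,_=cv2.findContours(m,cv2.RETR_EXTERNAL,cv2.CHAIN_APPROX_NONE)
hsv=cv2.cvtColor(im,cv2.COLOR_BGR2HSV)
p,_=viewer.camera('scene'); cv2.imwrite('pics/31s.png',p[:,:,::-1])
```

```text
[ 0.60096141 -0.00192979  0.19979675]
yel nose 94 [0.4064 0.2687 0.0601]
lb nose 84 [0.5561 0.2821 0.0641]
grn nose 78 [ 0.4379 -0.3247  0.0617]
red nose 216 [ 0.6472 -0.0056  0.0529]
or cube 504 [480.  277.8] [36.7 33.6] 5.7
gr cube 477 [ 509.6 -312.2] [37.5 33.9] 12.5
vi cube 755 [642.4  89.4] [37.9 31.4] 10.1
```

View pics/31.png

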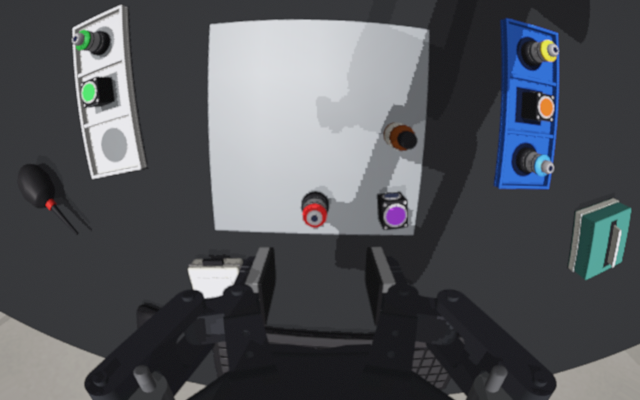

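View pics/31s.png

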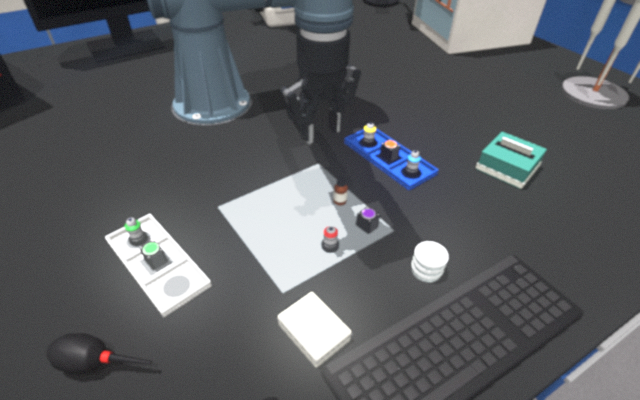

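Both overviews show the kits complete and every piece upright. Red (315,210), violet (395,210) and the bottle (402,137) are unmoved, the trays haven't shifted, and the gripper is clear. Handing in.

```bash
python3 -c "
from bench import workorder; print(workorder.hand_in())"
```

```text
the job is handed in; nothing more can be done
None
```

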